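# Free the specimen arm from its clevis with the spring-bar fork

## Task

Take the forked tool from its rest, press the collar of the specimen arm's spring bar sideways with it until the bar's tip has left the lug, and while it is pressed draw the arm along its rails until it is out of the clevis. Work gently, touch the arm and the clevis with nothing but the tool, and leave the other things alone. Finally hang the tool back upright in its rest and let go.

Things in the scene. Friction and masses are not known exactly. Their poses are not given: they have to be found in the camera images.
- clevis: White slab 270 x 170 x 14 mm fixed to the bench, with a dark steel clevis that holds the knuckle end of the specimen arm. Origin on the bench, below the spring bar's axis, in the middle of the arm's width; z up, +x away from the arm's disc end, +y the side of the spring bar. -y cheek: y -19 to -11. A web 24 mm above the bench closes x +14 to +22. The arm's way out is straight along -x.
- lug (a point): Middle of the lug's inner (-y) face, on the bar's axis, 36 mm above the bench, 60.5 mm from the clevis's origin. Axes as the clevis. Lug: x -18 to +22 mm, y 0 to +22, top 12 mm above this point. In it sits a steel saddle whose 8 mm square hole takes the bar's tip; its face stands 0 to 15 mm proud of the lug towards -y, set differently each time and not reported.
- rails (a point): Middle of the two guide rails along the arm's tail, on the slab (14 mm above the bench). Axes as the clevis. Rails: x -31 to +31 mm, inner faces at y = +-10.75 mm, 6 mm high, 8 mm thick. They guide the arm as it is drawn towards -x.
- link: Specimen arm, steel, about 160 g, loose but for its spring bar. Knuckle 24 x 20 x 32 mm (x, y, z), a tail 20 wide and 12 thick along -x, a 46 mm disc with white top at x = -130. Origin: middle of the knuckle's underside, on the slab. Axes as the clevis at the start; side play up to 0.75 mm each way. Drawn while the bar is pressed it slides with 1 to 4 N. Out when drawn 35 to 100 mm.
- collar (a point): Fixed in the arm: where the centre of the outer (+y) face of the spring bar's round collar lies while the bar is unpressed (this point does not move with the bar); 36 mm above the bench. Axes as the arm. Bar along y, 5 mm thick, tip at y = +25.5 mm; collar 16 mm across, 3 mm thick (y -3 to 0). The fork goes over the bar from above, in the gap of 7.5 mm or more between collar and saddle.
- knuckle (a point): Middle of the knuckle's +y face, where the bar enters. Axes as the arm. Pushed towards -y on its collar the bar slides in: 2 N to start, 0.1 N more per mm. Its tip leaves the hole after 3 to 18 mm (the prouder the saddle, the later); 1.5 mm later the collar meets a lip on the saddle, a hard stop. An arm that will not slide is still caught. Over 12 N of the tool on arm, bar or clevis damages it.
- tool: Forked tool, upright, 99 mm tall, 80 g. Origin: between the two prong tips; z up the tool. Flat steel fork 18 mm wide along x, 3 mm thick along y: two 5 mm prongs, 8 mm slot between, 20 mm deep (z 0 to 20), open downward. Collar plate 40 x 40 at z 34 to 39; black handle 22 x 22 mm at z 39 to 99, square to x and y. A half turn about z changes nothing. May tilt in the fingers under load.
- rest: Grey tool rest fixed to the bench, base 90 x 80 mm. Origin: centre of its underside, z up. Two rails along x, 24 mm apart, 50 mm high, carry the tool's collar plate; the fork hangs between them, its width along x. Lips 4 mm high leave the plate 4 mm play each way. Tool in place: its origin on the rest's axis, 16 mm above the bench.
- jar: Amber specimen jar, diameter 52 mm, 85 mm tall, origin at the centre of its underside. A bystander.
- dish: Low glass dish, diameter 84 mm, 16 mm tall, origin at the centre of its underside. A bystander.
- slidebox: Blue plastic slide box 85 x 60 x 35 mm, origin at the centre of its underside. A bystander.
Not all that is in view belongs to the job. Leave any yellow look-alike of the tool alone.

How it is judged:
By the outcome, as a careful person would: the job done as asked, in the order asked, and still so for the second after the job is handed in, with the robot touching nothing.
It also fails if it takes over 70 s, if anything falls off the work surface, if the arm or the gripper's body presses on something with over 40 N, if the wrist force passes 120 N, or if a joint passes its speed limit or range.

## Robot

A 6-joint arm with a two-finger parallel gripper is mounted at the origin on the work surface. World frame = base frame: x ahead of the robot, y to its left, z up, the work surface at z = 0. Lengths are in m, angles in degrees, forces in N, time in s.
With the tool pointing down it reaches from about 0.35 to 0.875 m from the base axis. Payload 4.2 kg.
Tool frame: the origin (TCP) lies on the centre line of the jaws, within the pads' length; the fingertips stand 25 mm ahead of it and the grasp point (between the pads) lies 6 mm ahead of it; x points along the fingers, y is the direction in which the jaws open and shut, and the axes are right-handed (so a half turn about x gives the same grasp; the last joint's range is limited). The gripper opens to 85 mm and grips with 20 to 120 N. Pads are 22 mm wide; open, the fingers measure 114 mm over their backs; the gripper's body (76 mm by 85 mm) begins 54 mm behind the grasp point. The pads swing forward as they close: fully open they stand 13 mm farther back than shut.
Start: joints at [-54.167, 22.042, 0.453, 0, -68.411, -14.817], TCP at [0.224, -0.583, 0.256] pointing down, gripper open.
Joint ranges: [-179.83, 179.83], [-69.29, 118.12], [-61.27, 80.66], [-181.25, 117.63], [-171.15, -9.14], [-177.46, 177.46]. Speed limits (degrees/s): [159.86, 159.86, 180, 180, 180, 180].

## Interface

Orientations are given as a 3x3 rotation matrix whose columns are the frame's x, y, z axes.
In Python, from bench import arm, capture, camera_info gives the robot as it stands. The module is installed in compiled form; this text tells all that it offers.
- The arm moves only by the tool play_rows, never from a script. Its arguments are lists of equal length, an entry for each row: "claw": the gripper's target within -1 to 1 (fully open at 1, half-way at 0, shut at -1); "xyz": the shift along the tool's x, y, z in cm, a list of three; "delta_rot": the turn, a rotation vector about the tool's x, y, z in degrees, a list of three. In form: {"claw": [claw, ...], "xyz": [[dx, dy, dz], ...], "delta_rot": [[ax, ay, az], ...]}. A call has 1 to 10 rows; each row is the pose to reach, as a shift and turn from the pose commanded when the call began, along the tool's axes at that moment; what a row does not reach only later rows make up. A row lasts 1/8 s, in which the tool goes at most 62.5 mm and 10.7 degrees, less where a joint would pass 70% of its speed; a pose out of reach is approached as far as the arm can. A call with a gripper value outside its range is refused whole. The fingers move at their own pace and stop on an object; "grip_force" is the grip in N (left out, the last holds). Time passes only in rows, so rows that repeat a pose let the fingers close. It gives the time, the measured TCP pose, the force and the opening at its end, in the units of the state.
- arm.state(): the state, without advancing time (a new reading comes with each control period).
- capture(name): name is "side" or "top"; returns the picture (480x640x3 uint8, blue, green, red); there is no depth.
- camera_info(name): a dict with "fx", "fy", "cx", "cy" (pixels), "origin" and "orientation" of the camera in the world. Camera axes: x right, y up, looking along -z (the intrinsics and any distortion apply to the point x, -y, -z); pixel columns grow to the right and rows downward; lengths in m; the calibration is good to about 2 mm. A picture is of the moment at which its call begins. camera_info takes no time and is no camera call.
- arm.hand_in(): hands the job in, once; it reports no verdict.
The state is a dict: "clock": time; "joint_pos": joint angles; "joint_vel": joint speeds; "joint_efforts": joint torques, N m; "tcp_pos": TCP position; "eef_rot": TCP orientation; "force": force on the tool from outside, world axes, zero at the start; "wrist_torque": the same for the moment, N m; "opening": finger opening in m.
Only numpy, scipy, OpenCV 4.12 (cv2) and the standard library are available. Lean on these libraries where they do the work, as an engineer would, in place of code of your own. Each camera call takes 0.05 s, during which the arm holds its last target.

## Working session

There is one attempt and no reset: what is moved stays moved. The work goes in short steps, Python scripts to look and compute and a tool call to move; the robot and the scene stay as the last step left them, time stands still between calls to the robot, and variables do not carry over. Pictures are saved under pics/ and viewed, and the job is handed in when it is done.

Besides the shell and the picture viewer there is one more tool, called after "Call:" as name(argument=value, ...) on one line, values as JSON. play_rows: Moves the arm, as the interface text tells. Its arguments: {"type":"object","properties":{"claw":{"type":"array","items":{"type":"number"}},"xyz":{"type":"array","items":{"type":"array","items":{"type":"number"}}},"delta_rot":{"type":"array","items":{"type":"array","items":{"type":"number"}}},"grip_force":{"type":"number"}},"required":["claw","xyz","delta_rot"]}

```bash
mkdir -p pics
python3 - <<'E'
from bench import arm,capture,camera_info
import cv2
for n in("side","top"):
    cv2.imwrite(f"pics/{n}0.png",capture(n)); print(n,camera_info(n))
print(arm.state())
E
```

```text
side {'fx': 439.5520429300855, 'fy': 439.5520429300855, 'cx': 323.26662174912445, 'cy': 240.8868862880948, 'origin': array([ 0.52474889, -0.83697684,  0.57557225]), 'orientation': array([[ 0.9995811 , -0.01207291, -0.02630328],
       [-0.01592321,  0.52950869, -0.84815506],
       [ 0.02416752,  0.8482186 ,  0.52909464]])}
top {'fx': 461.5847088499022, 'fy': 461.5847088499022, 'cx': 316.64154082605876, 'cy': 245.4222908977226, 'origin': array([ 0.47380135, -0.01148151,  1.11813328]), 'orientation': array([[ 0.0299626 ,  0.99528041, -0.09229925],
       [-0.99948214,  0.02874852, -0.01445562],
       [-0.01173393,  0.09268458,  0.99562638]])}
{'clock': 0.1, 'joint_pos': array([-5.41674623e+01,  2.20882050e+01,  3.87486610e-01, -2.65295828e-02,
       -6.84105979e+01, -1.48154294e+01]), 'joint_vel': array([ 0.07244887, -0.14357773,  0.14374243,  0.0919203 ,  0.0206512 ,
       -0.04998279]), 'joint_efforts': array([ 1.14255075e-03, -3.93319058e+01,  1.88929349e+01,  4.19800177e+00,
       -2.58468732e-03,  3.89273254e-06]), 'tcp_pos': array([ 0.22399844, -0.58297671,  0.25530746]), 'eef_rot': array([[-7.88293818e-04, -3.58486480e-01,  9.33534586e-01],
       [ 1.82713700e-03,  9.33532801e-01,  3.58487337e-01],
       [-9.99998020e-01,  1.98828893e-03, -8.08942254e-05]]), 'force': array([0.5786133 , 0.45296225, 1.23440717]), 'wrist_torque': array([ 0.00333087, -0.02847921, -0.00610092]), 'opening': 0.08521406613799644}
```

View pics/side0.png

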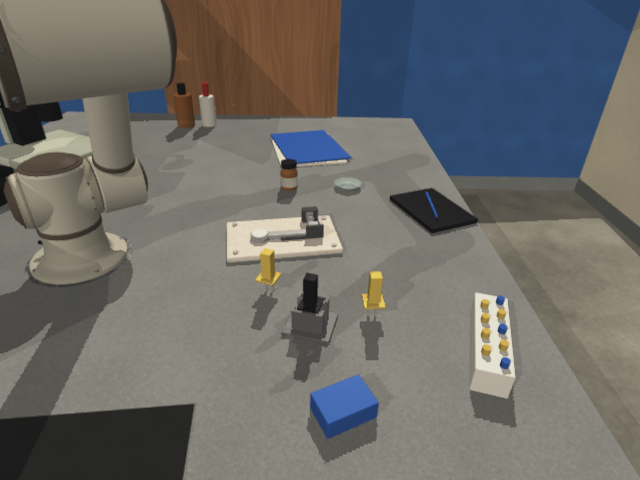

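View pics/top0.png

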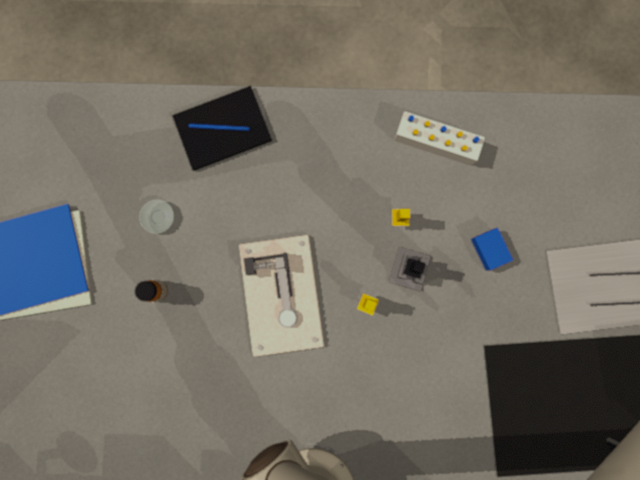

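```bash
cat > h.py <<'E'
import numpy as np, cv2
from bench import arm,capture,camera_info
def ray(n,u,v):
    c=camera_info(n); d=np.array([(u-c['cx'])/c['fx'],-(v-c['cy'])/c['fy'],-1.])
    return c['origin'],c['orientation']@d
def onz(n,u,v,z):
    o,d=ray(n,u,v); return o+d*(z-o[2])/d[2]
def proj(n,p):
    c=camera_info(n); q=c['orientation'].T@(np.array(p)-c['origin'])
    return np.array([c['cx']+c['fx']*q[0]/-q[2], c['cy']-c['fy']*q[1]/-q[2]])
def tri(uv1,uv2):
    A=np.zeros((3,3));b=np.zeros(3)
    L=[]
    for n,uv in(("side",uv1),("top",uv2)):
        o,d=ray(n,*uv); d=d/np.linalg.norm(d);P=np.eye(3)-np.outer(d,d);A+=P;b+=P@o;L.append((o,d))
    p=np.linalg.solve(A,b)
    r=[np.linalg.norm((np.eye(3)-np.outer(d,d))@(p-o)) for o,d in L]
    return p,r
def crop(img,x0,y0,x1,y1,s,out):
    c=cv2.resize(img[y0:y1,x0:x1],None,fx=s,fy=s,interpolation=cv2.INTER_CUBIC)
    for x in range((x0+9)//10*10,x1,10): cv2.putText(c,str(x),(int((x-x0+.5)*s),8),0,.3,(0,255,0),1); c[10:14,int((x-x0+.5)*s)]=(0,255,0)
    for y in range((y0+9)//10*10,y1,10): cv2.putText(c,str(y),(0,int((y-y0+.5)*s)),0,.3,(0,255,0),1); c[int((y-y0+.5)*s),20:25]=(0,255,0)
    cv2.imwrite(out,c)
E
python3 - <<'E'
from h import *
t=cv2.imread('pics/top0.png');s=cv2.imread('pics/side0.png')
crop(t,232,230,332,360,4.6,'pics/t_cl.png')
crop(t,350,195,440,315,5,'pics/t_rest.png')
crop(s,220,195,350,270,6,'pics/s_cl.png')
crop(s,245,240,395,350,5.3,'pics/s_rest.png')
E
```

```text
(no output)
```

View pics/t_cl.png

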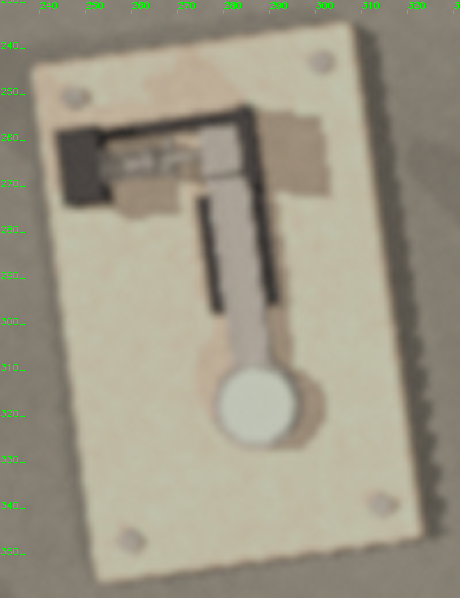

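View pics/t_rest.png

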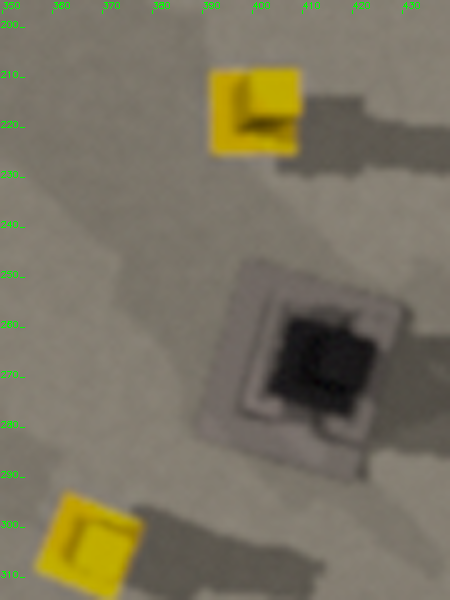

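View pics/s_cl.png

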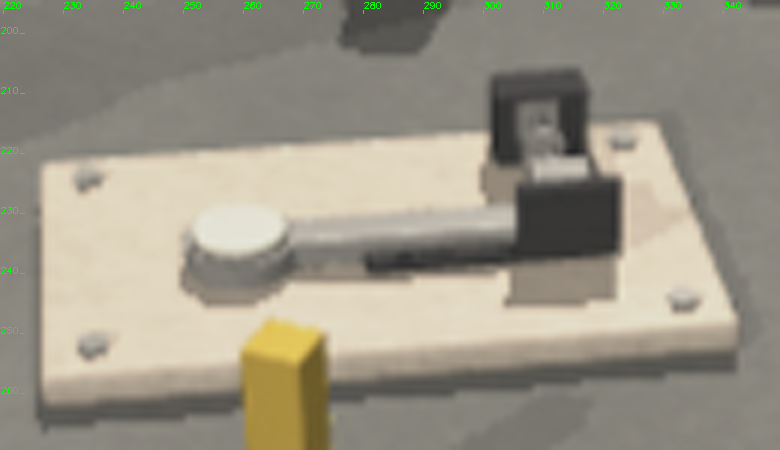

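View pics/s_rest.png

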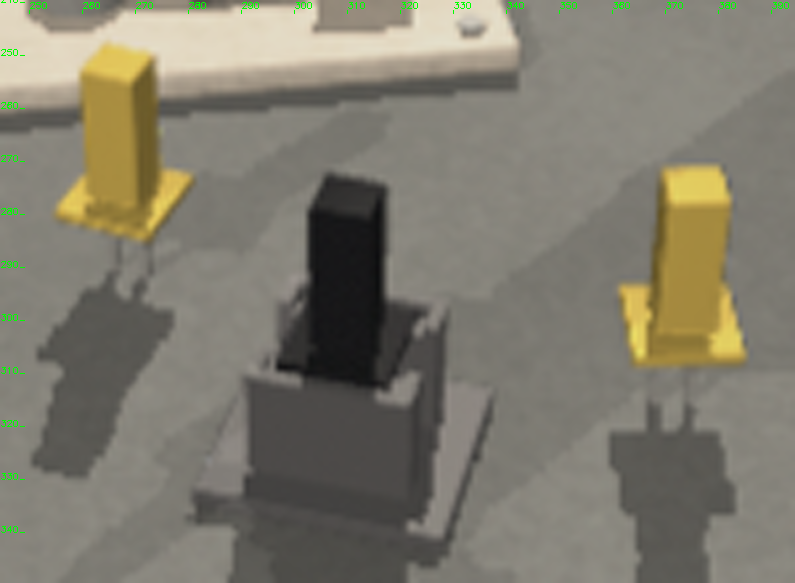

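Run:
```python
from h import *
t=cv2.imread('pics/top0.png');s=cv2.imread('pics/side0.png')
# slab contour in both
for n,im,box in(("top",t,(232,225,332,362)),("side",s,(215,190,350,270))):
    x0,y0,x1,y1=box; hsv=cv2.cvtColor(im,cv2.COLOR_BGR2HSV)[y0:y1,x0:x1]
    b=im[y0:y1,x0:x1].astype(int)
    m=((b[...,2]-b[...,0]>18)&(b[...,2]>150)&(hsv[...,1]<110)).astype(np.uint8)
    m=cv2.morphologyEx(m,cv2.MORPH_CLOSE,np.ones((3,3)))
    cs,_=cv2.findContours(m,cv2.RETR_EXTERNAL,cv2.CHAIN_APPROX_NONE);c=max(cs,key=cv2.contourArea)
    h=cv2.convexHull(c).astype(float)
    ap=cv2.approxPolyDP(cv2.convexHull(c),5,True)[:,0]+[x0,y0]
    print(n,ap.tolist(),cv2.contourArea(c))
    if n=="top":
        P=np.array([onz(n,u+x0,v+y0,.014)[:2] for u,v in c[:,0]])*1000
        r=cv2.minAreaRect(P.astype(np.float32));print(r)
        # sides fit
        ctr=np.array(r[0])
    # disc
    g=b.min(-1); 
    m=((b[...,0]>165)&(b[...,2]-b[...,0]<25)&(b[...,1]>180)).astype(np.uint8)
    k,l,st,ce=cv2.connectedComponentsWithStats(m)
    for i in range(1,k):
        if st[i,4]>30: 
            cc,_=cv2.findContours((l==i).astype(np.uint8),0,1); print('disc',st[i],ce[i]+[x0,y0],cv2.fitEllipse(max(cc,key=len)))
```

```text
top [[307, 235], [323, 345], [253, 356], [239, 244]] 7887.0
((455.99658203125, 87.3238296508789), (269.3851318359375, 169.17176818847656), 9.711249351501465)
disc [ 69  72  18  29 165] [309.46666667 310.56363636] ((77.3013687133789, 86.85389709472656), (13.317896842956543, 23.974163055419922), 164.4098663330078)
disc [ 48  85  15  16 187] [287.12834225 317.85561497] ((55.11550521850586, 92.85398864746094), (14.277254104614258, 14.913172721862793), 8.21794319152832)
disc [ 56 104   5  14  35] [290.11428571 336.42857143] ((58.13104248046875, 111.55664825439453), (4.160153388977051, 12.610187530517578), 2.0727338790893555)
disc [ 31 111  13   9  42] [268.11904762 340.        ] ((36.3473014831543, 114.92137908935547), (5.356311798095703, 11.737780570983887), 67.4329605102539)
side [[342, 247], [228, 261], [226, 223], [328, 215]] 2960.0
disc [ 36  39  17   8 104] [259.11538462 232.60576923] ((44.09062957763672, 42.5853271484375), (7.365364074707031, 15.318601608276367), 87.16895294189453)
disc [55 39 35  6 94] [288.84042553 231.67021277] ((72.05636596679688, 41.69163131713867), (3.020921468734741, 38.56137466430664), 86.16214752197266)
```

Run:
```python
from h import *
t=cv2.imread('pics/top0.png')
print(tri((259.2,232.6),(287.1,317.8)))
# slab edges subpixel: profile on R channel perpendicular to edges
g=cv2.GaussianBlur(t[...,0:3].astype(np.float32).mean(-1),(0,0),.7)
cor=np.array([[307,235],[323,345],[253,356],[239,244]],float)
ctr=cor.mean(0); L=[]
for i in range(4):
    a,b=cor[i],cor[(i+1)%4]; d=(b-a)/np.linalg.norm(b-a); nrm=np.array([d[1],-d[0]]); 
    if nrm@(ctr-a)>0:nrm=-nrm
    pts=[]
    for f in np.linspace(.08,.92,40):
        p=a+f*(b-a); k=np.arange(-3.5,3.6,.1); q=p+k[:,None]*nrm
        v=cv2.remap(g,q[:,0].astype(np.float32)[None],q[:,1].astype(np.float32)[None],cv2.INTER_LINEAR)[0]
        j=np.argmin(np.gradient(v)); pts.append(q[j])
    P=np.array([onz('top',*p,.014)[:2] for p in pts])*1000
    vx,vy,x,y=cv2.fitLine(P.astype(np.float32),cv2.DIST_HUBER,0,.01,.01).ravel()
    ang=np.degrees(np.arctan2(vy,vx)); L.append((np.array([x,y]),np.array([vx,vy]))); print(i,ang,x,y)
C=[]
for i in range(4):
    (p,d),(q,e)=L[i],L[(i+1)%4]; s=np.linalg.solve(np.c_[d,-e],q-p); C.append(p+s[0]*d)
C=np.array(C);print(C,C.mean(0),np.linalg.norm(C-np.roll(C,1,0),axis=1))
```

```text
(array([0.40107001, 0.06781899, 0.03233739]), [np.float64(0.0020868821596376763), np.float64(0.002086882159637823)])
0 9.668625 491.31158 7.457434
1 -79.984985 323.8508 66.3132
2 9.817497 446.5531 171.3203
3 -80.33556 588.38184 109.593544
[[338.83215  -18.52042 ]
 [309.49524  147.60318 ]
 [574.1112   193.39352 ]
 [602.5477    26.408691]] [456.24658   87.221245] [267.51547 168.6941  268.54865 169.38881]
```

Run:
```python
from h import *
t=cv2.imread('pics/top0.png');s=cv2.imread('pics/side0.png')
print(onz('top',287.1,317.8,.032),onz('side',259.2,232.6,.032))
a=np.radians(9.75);R=np.array([[np.cos(a),-np.sin(a)],[np.sin(a),np.cos(a)]])
d=onz('top',287.1,317.8,.032)[:2]; O=d+R@[.130,0];print(O)
def W(x,y,z): return [*(O+R@[x/1000,y/1000]),z/1000]
pts=[(x,y,48) for x in(-18,22) for y in(60.5,82.5)]+[(x,y,46) for x in(-12,12) for y in(-10,10)]+[(0,38,36),(0,35,36)]+[(0,10,36),(0,60.5,36)]
for n,im,b,sc in(('top',t,(232,230,332,360),4.6),('side',s,(220,195,350,270),6)):
    c=cv2.resize(im[b[1]:b[3],b[0]:b[2]],None,fx=sc,fy=sc,interpolation=cv2.INTER_NEAREST)
    for p in pts:
        u=proj(n,W(*p)); cv2.circle(c,tuple(int(round(v)) for v in (u-[b[0]-.5,b[1]-.5])*sc),2,(0,0,255),-1)
    cv2.imwrite(f'pics/ov_{n}.png',c)
```

```text
[0.403128   0.06805162 0.032     ] [0.39889215 0.06836244 0.032     ]
[0.53125028 0.09006705]
```

View pics/ov_top.png

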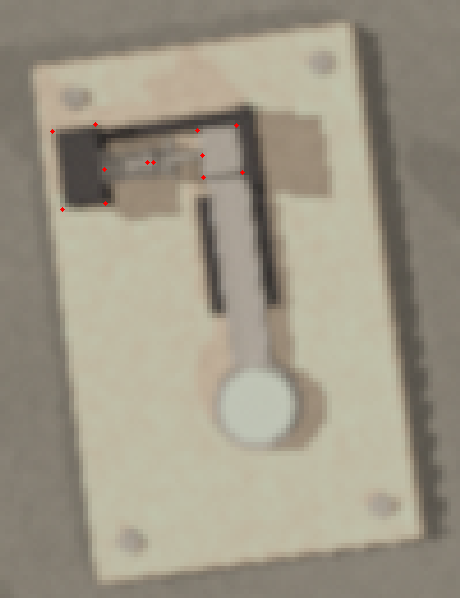

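View pics/ov_side.png

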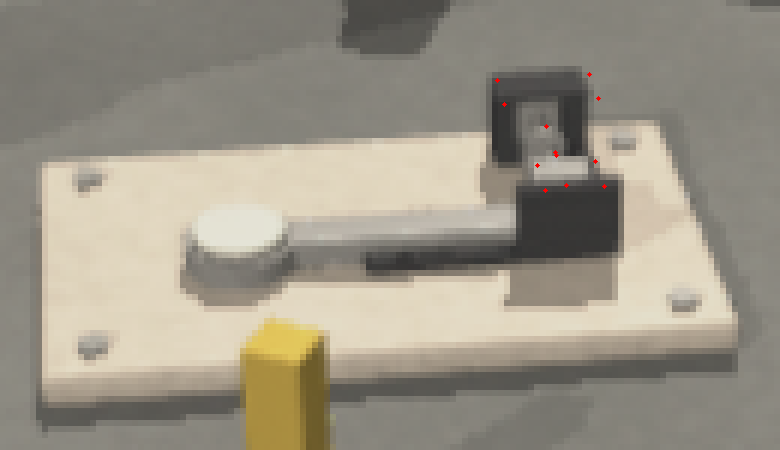

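Run:
```python
from h import *
t=cv2.imread('pics/top0.png')
c=cv2.resize(t[250:282,238:296],None,fx=13.5,fy=13.5,interpolation=cv2.INTER_NEAREST)
c=cv2.convertScaleAbs(c,alpha=1.3,beta=0)
for x in range(240,296,5): cv2.putText(c,str(x),(int((x-238)*13.5),8),0,.35,(0,200,0),1)
for y in range(250,282,5): cv2.putText(c,str(y),(0,int((y-250+.7)*13.5)),0,.35,(0,200,0),1)
cv2.imwrite('pics/z1.png',c)
g=t.mean(-1).astype(int)
for r in (258,260,262,264,266,268,270,272): print(r,g[r,240:296].tolist())
```

```text
258 [141, 164, 166, 146, 120, 106, 100, 94, 88, 81, 76, 70, 64, 64, 74, 80, 69, 60, 53, 52, 48, 54, 61, 63, 67, 69, 70, 72, 77, 81, 89, 96, 100, 99, 106, 123, 140, 146, 149, 150, 150, 151, 142, 111, 77, 68, 64, 83, 118, 133, 137, 137, 138, 138, 138, 139]
260 [135, 164, 166, 140, 98, 72, 67, 67, 68, 70, 70, 68, 62, 46, 42, 64, 79, 86, 89, 91, 95, 100, 105, 110, 111, 115, 119, 125, 128, 128, 143, 153, 157, 160, 164, 164, 161, 158, 158, 158, 160, 160, 152, 125, 89, 70, 64, 66, 99, 126, 135, 135, 135, 136, 138, 140]
262 [135, 165, 171, 153, 112, 76, 68, 69, 70, 68, 69, 70, 69, 67, 74, 95, 113, 121, 121, 118, 118, 118, 121, 120, 113, 107, 106, 116, 121, 119, 123, 128, 132, 137, 140, 144, 153, 157, 159, 159, 158, 158, 157, 142, 107, 75, 65, 67, 94, 124, 135, 136, 136, 137, 138, 140]
264 [126, 154, 170, 163, 125, 81, 68, 69, 69, 69, 69, 70, 71, 79, 88, 90, 100, 104, 111, 119, 123, 124, 128, 136, 132, 113, 109, 124, 135, 138, 139, 140, 137, 131, 124, 131, 150, 158, 159, 158, 158, 159, 160, 147, 114, 76, 65, 63, 85, 122, 136, 139, 138, 138, 138, 139]
266 [118, 140, 165, 166, 135, 91, 72, 69, 
[... 339 characters left out ...]
20, 120, 118, 122, 125, 128, 127, 122, 128, 131, 124, 119, 121, 130, 134, 131, 130, 131, 130, 131, 131, 119, 93, 72, 62, 65, 96, 126, 137, 138, 137, 137, 136]
270 [115, 135, 163, 170, 151, 112, 76, 67, 70, 68, 69, 69, 71, 65, 61, 74, 103, 124, 135, 136, 137, 136, 137, 136, 135, 135, 135, 136, 136, 135, 145, 162, 169, 166, 159, 149, 148, 156, 161, 159, 160, 162, 162, 160, 155, 130, 89, 53, 51, 87, 121, 134, 137, 139, 138, 137]
272 [116, 128, 156, 174, 168, 129, 82, 67, 68, 68, 68, 68, 68, 63, 53, 55, 91, 124, 137, 138, 136, 135, 136, 136, 137, 137, 137, 137, 138, 137, 150, 170, 177, 169, 149, 131, 122, 131, 149, 157, 160, 161, 162, 159, 161, 152, 115, 68, 58, 86, 122, 145, 164, 173, 171, 163]
```

View pics/z1.png

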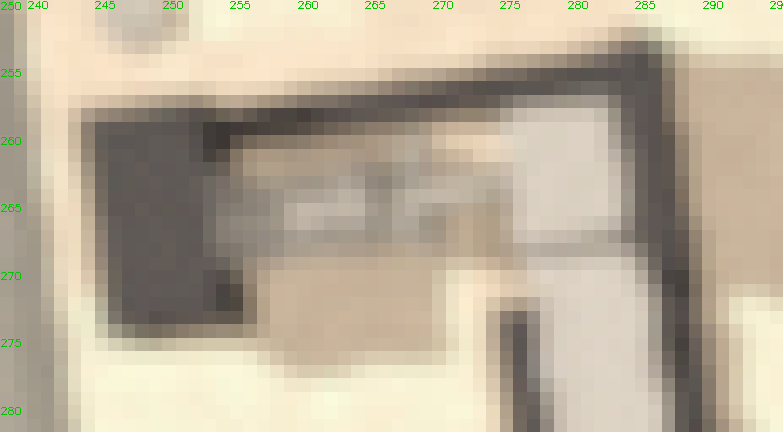

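Run:
```python
from h import *
t=cv2.imread('pics/top0.png')
print('kn',onz('top',279.6,262,.046))
a=np.radians(9.75);R=np.array([[np.cos(a),-np.sin(a)],[np.sin(a),np.cos(a)]])
# lug left edge mid & corners
g=t.mean(-1)
for col in range(246,252):print(col,g[252:262,col].astype(int),g[268:280,col].astype(int))
p=onz('top',244.2,264,.048)[:2];print('lug left edge',p, R.T@p)
print('kn in R frame',R.T@onz('top',279.6,262,.046)[:2],'disc',R.T@onz('top',287.2,317.8,.032)[:2])
for r in range(275,296,3): print(r,g[r,270:294].astype(int))
for col in (277,279,281):print(col,g[252:274,col].astype(int))
```

```text
kn [0.53197242 0.08910235 0.046     ]
246 [153 162 172 174 169 144 100  70  67  69] [ 73  75  76  77  82  89 117 154 177 182 182 180]
247 [146 153 168 172 165 138  94  70  67  70] [ 69  68  67  69  67  70  97 144 175 183 182 180]
248 [142 149 167 174 163 131  88  68  68  68] [ 70  69  70  69  68  68  84 135 174 183 182 181]
249 [143 152 170 175 163 125  81  68  70  69] [ 69  70  68  70  68  63  82 132 173 183 183 181]
250 [146 164 174 176 162 118  76  67  70  69] [ 71  70  69  69  68  65  86 138 173 183 182 180]
251 [156 170 175 175 159 113  70  66  68  70] [ 69  69  69  70  68  66  94 145 174 182 181 180]
lug left edge [0.52480133 0.17106407] [0.54619075 0.07971839]
kn in R frame [ 0.53937808 -0.0022739 ] disc [ 0.40879731 -0.00143188]
275 [146 162 174 165 133  89  66  99 143 158 159 160 161 160 161 152 118  70
  50  74 104 130 150 170]
278 [181 181 180 173 152 110  72  90 131 152 158 159 162 162 161 157 139 101
  63  65  93 126 151 172]
281 [180 181 180 178 165 126  81  69 105 144 156 159 161 161 161 162 154 115
  69  59  82 111 136 157]
284 [179 181 182 179 169 142  99  69  99 142 156 159 161 162 163 160 153 126
  85  56  71 102 126 149]
287 [178 179 179 179 176 163 123  78  74 111 145 157 159 161 161 161 161 151
 113  65  58  88 122 148]
290 [180 181 180 180 177 168 136  91  68  99 143 158 159 160 162 161 161 152
 117  71  52  71 105 130]
293 [181 183 181 180 177 172 152 110  72  90 130 152 157 160 162 161 161 156
 141 101  63  63  92 124]
277 [173 162 123  74  66 106 146 159 158 158 157 159 158 158 160 150 134 147
 156 154 131 109]
279 [171 156 110  66  71 113 150 158 158 158 159 158 158 157 157 144 130 148
 159 159 157 157]
281 [163 137  92  63  78 117 151 160 160 160 158 157 159 159 152 135 130 153
 162 162 161 161]
```

Run:
```python
from h import *
t=cv2.imread('pics/top0.png');s=cv2.imread('pics/side0.png')
def z(im,b,sc,al,out):
    c=cv2.resize(im[b[1]:b[3],b[0]:b[2]],None,fx=sc,fy=sc,interpolation=cv2.INTER_NEAREST)
    c=cv2.convertScaleAbs(c,alpha=al)
    for x in range(b[0]//5*5+5,b[2],5): cv2.putText(c,str(x),(int((x-b[0])*sc),8),0,.35,(0,255,0),1)
    for y in range(b[1]//5*5+5,b[3],5): cv2.putText(c,str(y),(0,int((y-b[1]+.7)*sc)),0,.35,(0,255,0),1)
    cv2.imwrite(out,c)
z(t,(384,242,436,294),11,3,'pics/z2.png')
z(s,(290,265,345,345),7.4,3,'pics/z3.png')
```

```text
(no output)
```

View pics/z2.png

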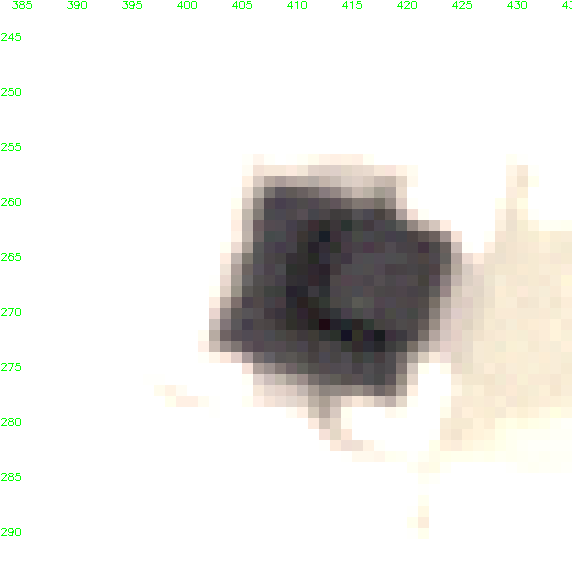

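View pics/z3.png

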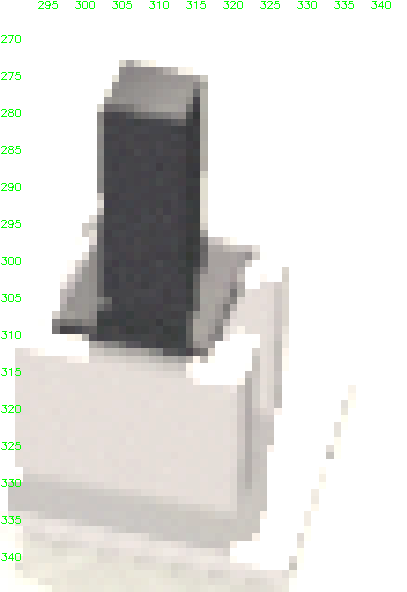

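Run:
```python
from h import *
print(tri((309,277.6),(418.7,267)), onz('top',418.7,267,.115),onz('side',309,277.6,.115))
# plate & handle edges in top: dark mask
t=cv2.imread('pics/top0.png')
g=t.max(-1); m=(g<52).astype(np.uint8); m[:, :398]=0; m[:,430:]=0;m[:254]=0;m[283:]=0
cs,_=cv2.findContours(m,0,1);c=max(cs,key=cv2.contourArea);print(c[:,0].tolist())
# base corners from crop t_rest (x/5+350-.5, y/5+195-.5)
for (x,y) in((245,258),(408,305),(360,482),(192,437)):
    print(onz('top',x/5+349.5,y/5+194.5,.006))
# side: front bottom edges of base
```

```text
(array([ 0.52352364, -0.21961353,  0.1147508 ]), [np.float64(0.0027172439832682674), np.float64(0.002717243983268172)]) [ 0.52622938 -0.21948001  0.115     ] [ 0.52081427 -0.22021413  0.115     ]
[[408, 259], [407, 260], [407, 261], [407, 262], [407, 263], [407, 264], [406, 265], [406, 266], [406, 267], [405, 268], [405, 269], [404, 270], [404, 271], [404, 272], [404, 273], [405, 273], [406, 273], [407, 274], [408, 274], [409, 275], [410, 275], [411, 275], [412, 276], [413, 277], [414, 277], [415, 277], [416, 277], [417, 277], [418, 277], [419, 277], [420, 276], [420, 275], [420, 274], [421, 273], [422, 272], [423, 271], [423, 270], [423, 269], [424, 268], [424, 267], [424, 266], [424, 265], [424, 264], [423, 263], [422, 263], [421, 262], [420, 262], [419, 261], [419, 260], [418, 260], [417, 260], [416, 260], [415, 260], [414, 259], [413, 259], [412, 259], [411, 259], [410, 259], [409, 259]]
[ 0.58096585 -0.19296933  0.006     ]
[ 0.56049837 -0.27158861  0.006     ]
[ 0.47495575 -0.24930259  0.006     ]
[ 0.49402446 -0.16878231  0.006     ]
```

```bash
cat >> h.py <<'E'
from scipy.spatial.transform import Rotation as Ro
def state():
    s=arm.state(); print('clk %.2f tcp'%s['clock'],np.round(s['tcp_pos']*1000,2),'F',np.round(s['force'],2),'T',np.round(s['wrist_torque'],3),'op %.1f'%(s['opening']*1000),'jaw ang %.2f'%np.degrees(np.arctan2(s['eef_rot'][1,1],s['eef_rot'][0,1])),'tilt',np.round(s['eef_rot'][:,0],4)); return s
def delta(pos,jaw,s=None):
    """world target (m), jaw y-axis angle deg -> tool-frame cm + rotvec deg"""
    s=s or arm.state(); R=s['eef_rot']; j=np.radians(jaw)
    y=np.array([np.cos(j),np.sin(j),0]);x=np.array([0,0,-1.]);T=np.c_[x,y,np.cross(x,y)]
    print('xyz cm',np.round(R.T@(np.array(pos)-s['tcp_pos'])*100,2),'rot',np.round(Ro.from_matrix(R.T@T).as_rotvec(degrees=True),2))
E
python3 - <<'E'
from h import *
state(); delta([.525,-.220,.20],75)
E
```

```text
clk 0.10 tcp [ 224.   -582.98  255.31] F [0.58 0.45 1.23] T [ 0.003 -0.028 -0.006] op 85.2 jaw ang 111.01 tilt [-8.0e-04  1.8e-03 -1.0e+00]
xyz cm [ 5.57 23.08 41.11] rot [36.01 -0.04 -0.11]
```

Call:
play_rows(claw=[1, 1, 1, 1, 1, 1, 1, 1, 1, 1], xyz=[[0.5, 2.3, 4.1], [1, 4.6, 8.2], [1.7, 6.9, 12.3], [2.2, 9.2, 16.4], [2.8, 11.5, 20.5], [3.3, 13.8, 24.6], [3.9, 16.1, 28.8], [4.5, 18.5, 32.9], [5, 20.8, 37], [5.57, 23.08, 41.11]], delta_rot=[[4, 0, 0], [8, 0, 0], [12, 0, 0], [16, 0, 0], [20, 0, 0], [24, 0, 0], [28, 0, 0], [31, 0, 0], [34, 0, 0], [36, 0, 0]], grip_force=60)

```text
clock: 1.35
tcp_pos: [0.5258, -0.2191, 0.2001]
eef_rot: [[-0.001, 0.26, 0.966], [0.0, 0.966, -0.26], [-1.0, -0.0, -0.001]]
force: [-0.6, -0.7, -0.2]
opening: 0.0853
```

Call:
play_rows(claw=[1, 1], xyz=[[0, 0, 0], [0, 0, 0]], delta_rot=[[0, 0, 0], [0, 0, 0]])

```text
clock: 1.6
tcp_pos: [0.5248, -0.2204, 0.2002]
eef_rot: [[-0.001, 0.258, 0.966], [0.0, 0.966, -0.258], [-1.0, -0.0, -0.001]]
force: [-0.1, 0.3, -1.1]
opening: 0.085
```

Run:
```python
from h import *
state(); delta([.525,-.220,.101],75)
t=capture('top');s=capture('side');cv2.imwrite('pics/top1.png',t);cv2.imwrite('pics/side1.png',s)
crop(s,230,180,390,350,4,'pics/c1.png');crop(t,350,195,490,315,5,'pics/c2.png')
```

```text
clk 1.60 tcp [ 524.8  -220.37  200.15] F [-0.1   0.26 -1.09] T [-0.095 -0.001 -0.028] op 85.0 jaw ang 75.04 tilt [-1.2e-03  2.0e-04 -1.0e+00]
xyz cm [9.92 0.04 0.02] rot [ 0.04 -0.07  0.01]
```

View pics/c1.png

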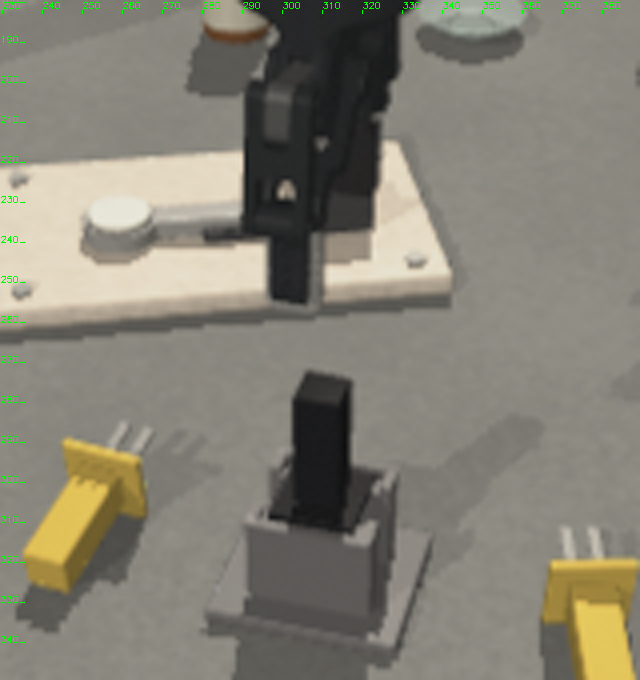

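View pics/c2.png

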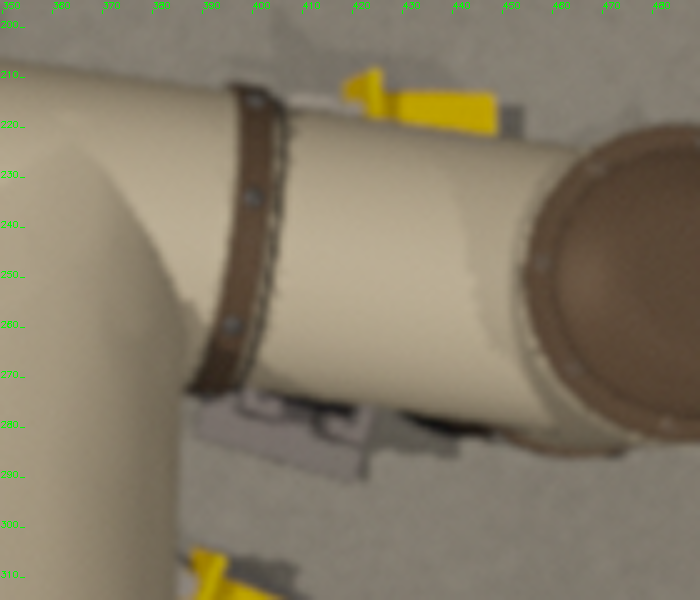

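Run:
```python
from h import *
s=arm.state(); R=s['eef_rot'];p=s['tcp_pos']
for fx in (.008,.012,.016):
  for fy in(-.0425,-.052,-.057):
    print(fx,fy,[np.round(proj('side',p+R@[fx,fy,z]),1).tolist() for z in(-.011,0,.011)])
print(onz('side',309,277.6,.115), proj('side',[.525,-.22,.115]))
```

```text
0.008 -0.0425 [[297.6, 252.8], [304.4, 253.9], [311.1, 255.0]]
0.008 -0.052 [[295.9, 256.0], [302.6, 257.1], [309.5, 258.2]]
0.008 -0.057 [[294.9, 257.8], [301.7, 258.9], [308.6, 260.0]]
0.012 -0.0425 [[297.7, 254.9], [304.4, 256.0], [311.1, 257.1]]
0.012 -0.052 [[295.9, 258.1], [302.6, 259.3], [309.5, 260.4]]
0.012 -0.057 [[294.9, 259.9], [301.7, 261.0], [308.6, 262.1]]
0.016 -0.0425 [[297.7, 257.0], [304.3, 258.1], [311.1, 259.2]]
0.016 -0.052 [[295.9, 260.3], [302.6, 261.4], [309.4, 262.5]]
0.016 -0.057 [[295.0, 262.0], [301.7, 263.1], [308.6, 264.3]]
[ 0.52081427 -0.22021413  0.115     ] [311.40126833 277.55001934]
```

Call:
play_rows(claw=[1, 1, 1, 1, 1, 1], xyz=[[2, 0, -0.1], [5, 0, -0.2], [8, 0, -0.2], [10.5, 0, -0.2], [11.4, 0, -0.2], [11.4, 0, -0.2]], delta_rot=[[0, 0, 0], [0, 0, 0], [0, 0, 0], [0, 0, 0], [0, 0, 0], [0, 0, 0]])

```text
clock: 2.45
tcp_pos: [0.5229, -0.2206, 0.0866]
eef_rot: [[-0.001, 0.259, 0.966], [-0.0, 0.966, -0.259], [-1.0, -0.0, -0.0]]
force: [-0.3, 0.3, 0.1]
opening: 0.0857
```

Run:
```python
from h import *
state()
s=capture('side');cv2.imwrite('pics/side2.png',s)
crop(s,250,220,370,345,6,'pics/c3.png')
```

```text
clk 2.45 tcp [ 522.92 -220.63   86.62] F [-0.3   0.28  0.06] T [-0.008 -0.021  0.077] op 85.7 jaw ang 74.97 tilt [-5.e-04 -1.e-04 -1.e+00]
```

View pics/c3.png

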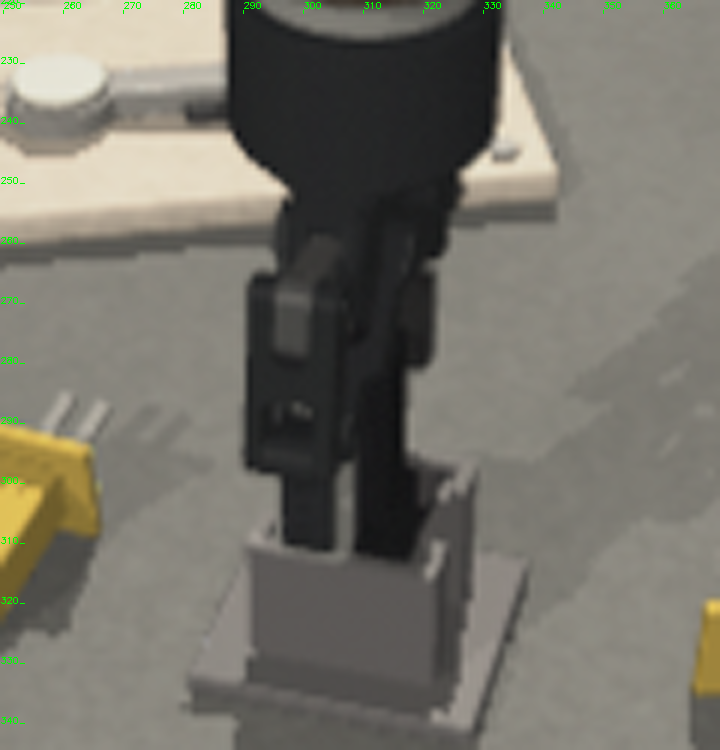

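Call:
play_rows(claw=[-1, -1, -1, -1, -1, -1, -1, -1], xyz=[[0, 0, 0], [0, 0, 0], [0, 0, 0], [0, 0, 0], [0, 0, 0], [0, 0, 0], [0, 0, 0], [0, 0, 0]], delta_rot=[[0, 0, 0], [0, 0, 0], [0, 0, 0], [0, 0, 0], [0, 0, 0], [0, 0, 0], [0, 0, 0], [0, 0, 0]], grip_force=60)

```text
clock: 3.5
tcp_pos: [0.5236, -0.22, 0.087]
eef_rot: [[0.001, 0.258, 0.966], [-0.0, 0.966, -0.258], [-1.0, 0.0, 0.001]]
force: [-1.7, 1.2, 6.0]
opening: 0.0211
```

Run:
```python
from h import *
state()
s=capture('side');cv2.imwrite('pics/side3.png',s)
crop(s,250,220,370,345,6,'pics/c4.png')
```

```text
clk 3.50 tcp [ 523.58 -220.02   87.04] F [-1.67  1.21  6.  ] T [0.352 0.048 0.024] op 21.1 jaw ang 75.03 tilt [ 9.e-04 -2.e-04 -1.e+00]
```

View pics/c4.png

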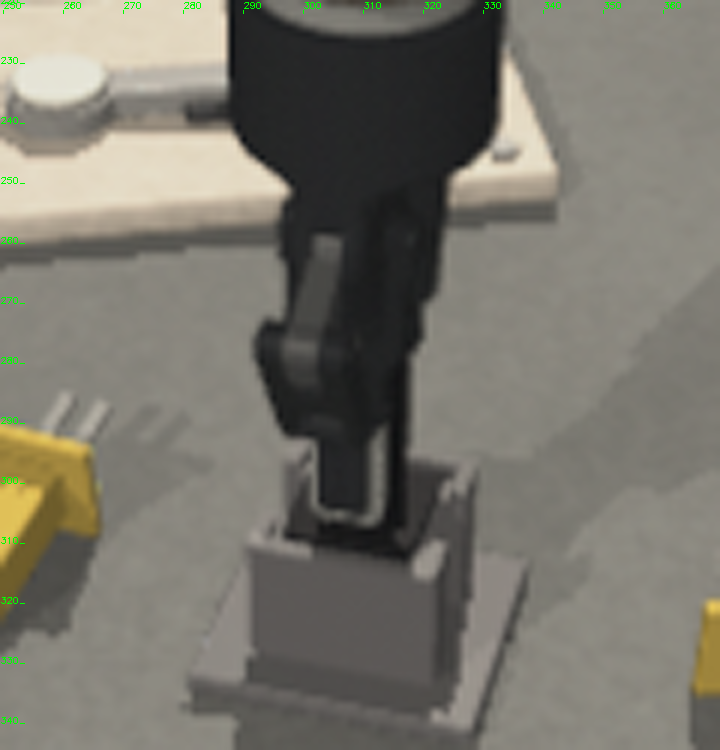

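Call:
play_rows(claw=[-1, -1, -1, -1, -1, -1], xyz=[[-0.5, 0, 0], [-2, 0, 0], [-5, 0, 0], [-9, 0, 0], [-10, 0, 0], [-10, 0, 0]], delta_rot=[[0, 0, 0], [0, 0, 0], [0, 0, 0], [0, 0, 0], [0, 0, 0], [0, 0, 0]], grip_force=80)

```text
clock: 4.3
tcp_pos: [0.5231, -0.2199, 0.1872]
eef_rot: [[0.001, 0.259, 0.966], [0.0, 0.966, -0.259], [-1.0, 0.001, 0.001]]
force: [-0.1, 0.4, -1.2]
opening: 0.0211
```

Run:
```python
from h import *
state(); delta([.5248,.12985,.187],99.75)
s=capture('side');cv2.imwrite('pics/side4.png',s)
crop(s,250,170,370,320,5,'pics/c5.png')
```

```text
clk 4.30 tcp [ 523.1  -219.94  187.15] F [-0.12  0.39 -1.16] T [0.003 0.041 0.015] op 21.1 jaw ang 74.99 tilt [ 1.2e-03  3.0e-04 -1.0e+00]
xyz cm [ 3.000e-02  3.383e+01 -8.890e+00] rot [-2.476e+01  7.000e-02 -2.000e-02]
```

View pics/c5.png

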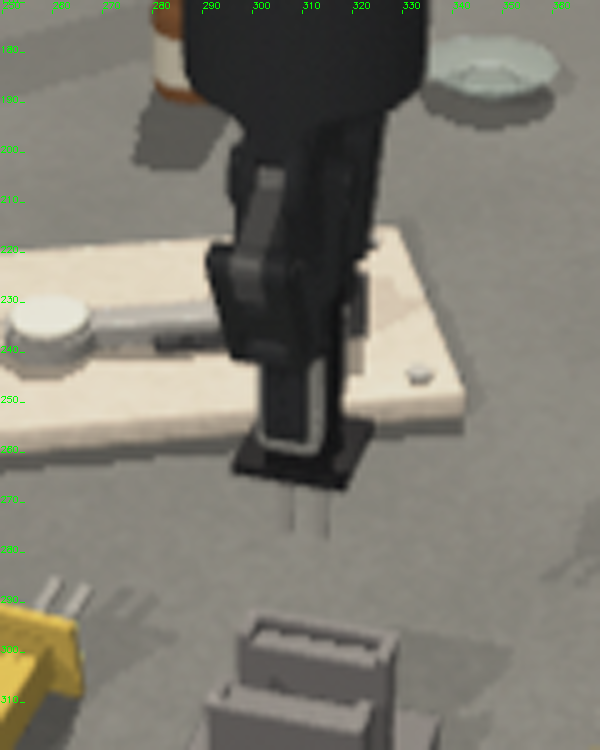

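Call:
play_rows(claw=[-1, -1, -1, -1, -1, -1, -1, -1, -1, -1], xyz=[[0, 3, -0.8], [0, 7, -1.8], [0, 11, -2.9], [0, 15, -4], [0, 19, -5], [0, 23, -6.1], [0, 27, -7.1], [0, 31, -8.2], [0, 33.3, -8.8], [0, 33.83, -8.9]], delta_rot=[[-2, 0, 0], [-4, 0, 0], [-7, 0, 0], [-10, 0, 0], [-13, 0, 0], [-16, 0, 0], [-19, 0, 0], [-22, 0, 0], [-24, 0, 0], [-24.75, 0, 0]])

```text
clock: 5.6
tcp_pos: [0.5239, 0.1308, 0.1849]
eef_rot: [[-0.003, -0.172, 0.985], [-0.001, 0.985, 0.172], [-1.0, -0.001, -0.003]]
force: [-0.5, -0.1, -1.4]
opening: 0.0212
```

Call:
play_rows(claw=[-1, -1, -1, -1], xyz=[[2, 0, 0], [4, 0, 0], [5, 0, 0], [5, 0, 0]], delta_rot=[[0, 0, 0], [0, 0, 0], [0, 0, 0], [0, 0, 0]])

```text
clock: 6.1
tcp_pos: [0.5242, 0.129, 0.1356]
eef_rot: [[-0.002, -0.169, 0.986], [-0.001, 0.986, 0.169], [-1.0, -0.001, -0.002]]
force: [-0.1, -0.3, -1.8]
opening: 0.0212
```

Run:
```python
from h import *
s=state()
print('prong mid at lift (side) x:', onz('side',310.1,276,.116))
s=capture('side');t=capture('top');cv2.imwrite('pics/side5.png',s);cv2.imwrite('pics/top5.png',t)
crop(s,265,150,345,260,7,'pics/c6.png');crop(t,225,230,345,330,6,'pics/c7.png')
```

```text
clk 6.10 tcp [524.22 128.99 135.61] F [-0.05 -0.29 -1.77] T [-0.021 -0.01   0.01 ] op 21.2 jaw ang 99.72 tilt [-0.0023 -0.0014 -1.    ]
prong mid at lift (side) x: [ 0.52269214 -0.2168595   0.116     ]
```

View pics/c6.png

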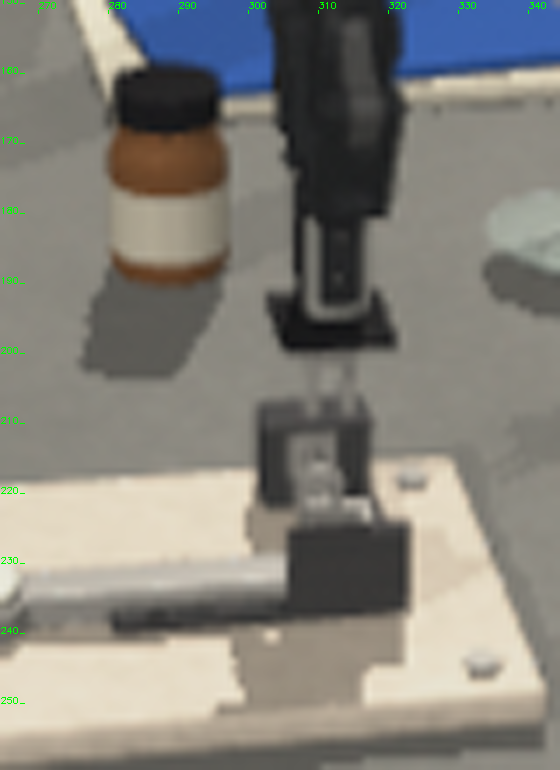

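View pics/c7.png

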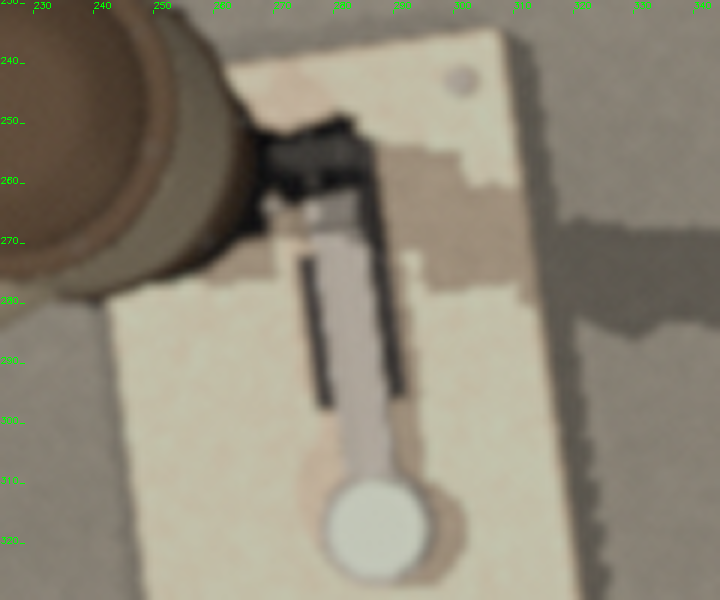

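Run:
```python
from h import *
s=cv2.imread('pics/side5.png');s0=cv2.imread('pics/side0.png')
A=[]
for im in(s0,s):
    c=cv2.resize(im[194:230,294:328],None,fx=11.5,fy=11.5,interpolation=cv2.INTER_NEAREST)
    c=cv2.convertScaleAbs(c,alpha=1.3)
    for x in range(295,328,5): cv2.putText(c,str(x),(int((x-294)*11.5),8),0,.35,(0,255,0),1)
    for y in range(195,230,5): cv2.putText(c,str(y),(0,int((y-194+.7)*11.5)),0,.35,(0,255,0),1)
    A.append(c)
cv2.imwrite('pics/z5.png',np.hstack(A))
g=s.mean(-1).astype(int)
for r in range(201,208): print(r,g[r,300:325].tolist())
g=s0.mean(-1).astype(int)
for r in range(208,226): print(r,g[r,300:325].tolist())
```

```text
201 [134, 135, 135, 135, 135, 131, 123, 122, 114, 112, 109, 112, 111, 110, 107, 112, 128, 133, 134, 134, 134, 133, 134, 133, 133]
202 [136, 136, 134, 134, 134, 134, 134, 132, 125, 120, 121, 129, 128, 123, 107, 113, 133, 135, 135, 134, 135, 135, 136, 137, 136]
203 [137, 137, 137, 135, 134, 134, 135, 134, 128, 121, 124, 138, 138, 130, 108, 114, 136, 137, 136, 135, 135, 134, 136, 136, 135]
204 [138, 137, 136, 133, 132, 133, 134, 134, 131, 122, 127, 138, 136, 125, 116, 120, 136, 138, 137, 135, 135, 135, 135, 135, 134]
205 [136, 135, 135, 134, 134, 134, 134, 134, 131, 122, 127, 138, 133, 121, 122, 124, 136, 135, 136, 136, 137, 137, 135, 134, 134]
206 [135, 135, 134, 129, 128, 127, 120, 121, 123, 120, 115, 113, 111, 110, 121, 116, 113, 134, 135, 135, 136, 138, 135, 134, 134]
207 [135, 124, 106, 101, 100, 98, 93, 96, 107, 118, 105, 86, 87, 97, 121, 112, 92, 123, 135, 137, 138, 138, 137, 135, 135]
208 [130, 109, 78, 78, 78, 78, 77, 77, 77, 77, 77, 78, 78, 78, 77, 78, 81, 101, 132, 134, 134, 134, 133, 132, 131]
209 [127, 103, 71, 77, 78, 77, 78, 78, 78, 78, 77, 77, 78, 78, 78, 78, 78, 90, 121
[... 1266 characters left out ...]
6, 119, 132, 107, 101, 59, 46, 59, 78, 133, 196, 196, 190, 177, 188, 187]
221 [198, 126, 78, 53, 54, 53, 66, 104, 136, 151, 149, 167, 170, 156, 150, 149, 152, 143, 106, 172, 194, 193, 199, 213, 212]
222 [164, 131, 113, 81, 81, 81, 89, 114, 138, 176, 174, 180, 187, 183, 184, 184, 184, 169, 96, 143, 195, 194, 199, 211, 210]
223 [134, 134, 132, 121, 121, 121, 120, 113, 127, 183, 182, 183, 184, 185, 187, 188, 188, 174, 107, 115, 167, 179, 182, 197, 208]
224 [133, 134, 134, 135, 134, 134, 130, 114, 117, 164, 155, 155, 156, 153, 146, 146, 144, 129, 95, 86, 111, 123, 125, 155, 209]
225 [135, 136, 136, 135, 135, 129, 105, 96, 94, 112, 104, 104, 105, 101, 91, 91, 85, 76, 75, 72, 72, 72, 72, 115, 193]
```

View pics/z5.png

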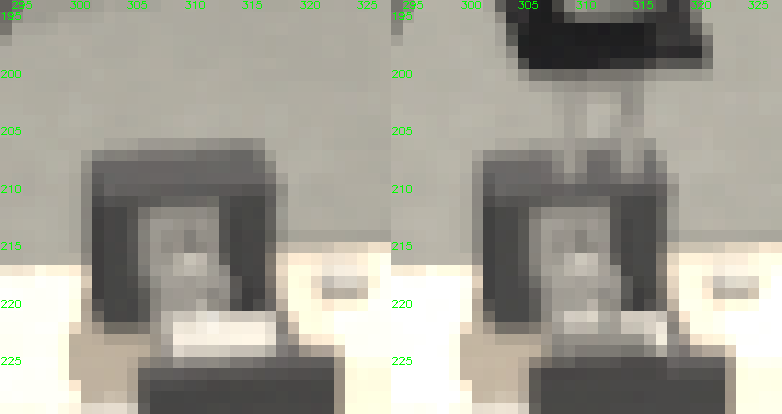

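Run:
```python
from h import *
def ony(n,u,v,y):
    o,d=ray(n,u,v); return o+d*(y-o[1])/d[1]
print('prong',ony('side',311.7,203.5,.129),'tip row208',ony('side',311.7,208.5,.129))
print('collar top', ony('side',310.3,215.7,.1264),'collar ctr',ony('side',310.3,219,.1264))
# saddle/lug: lug face corners: cols 301 .. 317 at top
print('lug top front edge', ony('side',301.3,210,.149),ony('side',317.3,210,.149))
print('knuckle top rear edge y', ony('side',308.3,221,.099), onz('side',308.5,222.5,.046))
```

```text
prong [0.52363856 0.129      0.0809334 ] tip row208 [0.52378049 0.129      0.06707593]
collar top [0.5205009  0.1264     0.04815683] collar ctr [0.52058139 0.1264     0.03874923]
lug top front edge [0.49749012 0.149      0.05185324] [0.53798272 0.149      0.05248991]
knuckle top rear edge y [0.51586979 0.099      0.04836322] [0.51641328 0.09576901 0.046     ]
```

Run:
```python
from h import *
s=cv2.imread('pics/side5.png');g=s.mean(-1).astype(int)
for c in (309,314,315,306,312,317): print(c,g[190:224,c].tolist())
for nm,u,v,z in(('tip',311.7,208,.0646),('collartop',310.3,215.6,.044),('lug top front',309,210.4,.048),('lug top back',309,206.6,.048),('plate front bottom',312,199.7,.0986),('plate back',312,192,.1036),('knuckle top back',312,220.6,.046),('knuckle front/cheek',312,224.3,.046)):
    print(nm,np.round(onz('side',u,v,z)*1000,1),np.round(onz('side',u,v+1,z)*1000,1)[1])
s0=cv2.imread('pics/side0.png');g=s0.mean(-1).astype(int)
print(g[202:230,308:313].T.tolist())
```

```text
309 [113, 113, 113, 116, 100, 59, 24, 25, 26, 26, 81, 112, 120, 121, 122, 122, 120, 118, 118, 101, 77, 78, 109, 115, 112, 114, 135, 137, 125, 119, 120, 156, 139, 110]
314 [36, 37, 35, 62, 91, 68, 23, 24, 26, 40, 89, 107, 107, 108, 116, 122, 121, 121, 115, 94, 69, 57, 56, 52, 54, 52, 54, 53, 69, 69, 61, 155, 146, 111]
315 [38, 36, 37, 73, 83, 56, 23, 24, 26, 39, 93, 112, 113, 114, 120, 124, 116, 112, 107, 90, 66, 55, 56, 55, 56, 55, 55, 55, 51, 47, 47, 154, 147, 111]
306 [125, 99, 58, 31, 25, 24, 24, 24, 25, 26, 86, 123, 134, 135, 134, 134, 120, 93, 80, 80, 75, 68, 88, 99, 100, 100, 99, 95, 82, 71, 69, 68, 92, 124]
312 [42, 37, 35, 59, 101, 78, 22, 24, 27, 31, 89, 111, 128, 138, 136, 133, 111, 87, 81, 80, 70, 83, 105, 111, 112, 110, 119, 124, 121, 107, 110, 130, 121, 110]
317 [107, 98, 94, 86, 63, 41, 42, 45, 36, 67, 115, 133, 135, 137, 138, 135, 134, 123, 105, 91, 74, 70, 74, 74, 73, 81, 93, 96, 89, 82, 80, 147, 174, 179]
tip [523.8 136.4  64.6] 131.0
collartop [520.5 134.5  44. ] 129.3
lug top front [516.9 154.7  48. ] 149.3
lug top back [516.7 175.6  48. ] 170.0
plate front bottom [524.3 114.5  98.6] 109.2
plate back [524.  146.8 103.6] 141.1
knuckle top back [524.9 105.4  46. ] 100.5
knuckle front/cheek [525.   87.2  46. ] 82.3
[[131, 131, 132, 132, 116, 90, 77, 78, 71, 76, 106, 117, 110, 106, 114, 122, 121, 116, 116, 136, 138, 127, 117, 94, 72, 60, 52, 53], [131, 132, 133, 132, 116, 90, 77, 78, 71, 76, 105, 112, 109, 110, 130, 133, 121, 117, 116, 151, 176, 183, 164, 112, 71, 59, 52, 53], [131, 133, 135, 134, 116, 88, 77, 77, 70, 77, 105, 108, 97, 96, 147, 139, 118, 118, 119, 149, 174, 182, 155, 104, 68, 57, 53, 53], [132, 133, 134, 134, 110, 83, 78, 77, 70, 79, 106, 114, 110, 103, 140, 134, 122, 114, 132, 167, 180, 183, 155, 104, 68, 56, 53, 53], [132, 134, 133, 132, 110, 84, 78, 78, 69, 81, 101, 108, 109, 107, 116, 120, 118, 103, 107, 170, 187, 184, 156, 105, 65, 54, 53, 54]]
```

```bash
cat >> h.py <<'E'
def tool2w(s,p,off=(0,0,0)):  # tool-frame point mm -> world; tool origin 71 below tcp
    R=s['eef_rot']; T=np.c_[R[:,2],R[:,1],-R[:,0]]  # tool x=eef z, y=eef y, z=-eef x
    return s['tcp_pos']+T@((np.array(p)+np.array([0,0,-71.0])+np.array(off))/1000)
E
python3 - <<'E'
from h import *
s=arm.state(); im=cv2.imread('pics/side5.png')
b=(290,180,330,232);sc=11
c=cv2.resize(im[b[1]:b[3],b[0]:b[2]],None,fx=sc,fy=sc,interpolation=cv2.INTER_NEAREST);c=cv2.convertScaleAbs(c,alpha=1.8)
pts=[(x,y,z) for x in(-20,20) for y in(-20,20) for z in(34,39)]+[(x,-1.5,z) for x in(-9,-4,4,9) for z in(0,)]
for p in pts:
    u=proj('side',tool2w(s,p)); print(p,np.round(u,2)); cv2.circle(c,tuple(int(round(v)) for v in (u-[b[0]-.5,b[1]-.5])*sc),2,(0,0,255),-1)
cv2.imwrite('pics/z6.png',c)
E
```

```text
(-20, -20, 34) [305.52 200.59]
(-20, -20, 39) [305.52 198.71]
(-20, 20, 34) [303.06 193.34]
(-20, 20, 39) [303.06 191.5 ]
(20, -20, 34) [321.95 199.55]
(20, -20, 39) [322.   197.68]
(20, 20, 34) [319.01 192.37]
(20, 20, 39) [319.05 190.54]
(-9, -1.5, 0) [308.75 209.3 ]
(-4, -1.5, 0) [310.75 209.16]
(4, -1.5, 0) [313.94 208.95]
(9, -1.5, 0) [315.93 208.81]
```

View pics/z6.png

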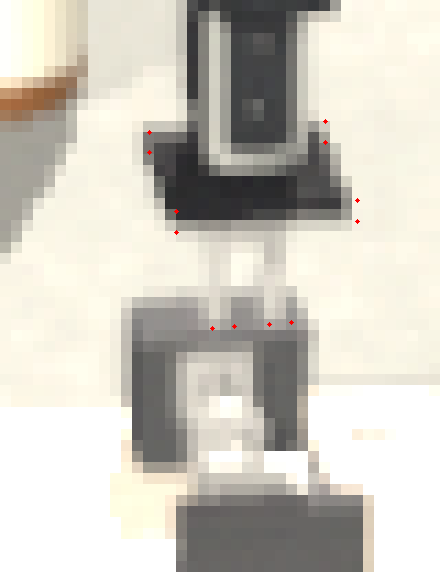

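Run:
```python
from h import *
t=cv2.imread('pics/top0.png').astype(int)
sub=t[256:274,250:278]
print('R-B');print('     '+' '.join('%3d'%c for c in range(250,278)))
for i,r in enumerate(sub[...,2]-sub[...,0]): print(256+i,' '.join('%3d'%v for v in r))
print('G')
for i,r in enumerate(sub[...,1]): print(256+i,' '.join('%3d'%v for v in r))
s=cv2.imread('pics/side0.png').astype(int)[206:226,300:320]
print('side R-B')
for i,r in enumerate(s[...,2]-s[...,0]): print(206+i,' '.join('%3d'%v for v in r))
```

```text
R-B
     250 251 252 253 254 255 256 257 258 259 260 261 262 263 264 265 266 267 268 269 270 271 272 273 274 275 276 277
256  36  35  35  36  37  38  37  37  36  35  33  31  31  29  27  26  23  21  18  18  13  11  11   9   7   6   7   7
257  28  26  25  29  32  32  30  30  28  23  19  18  17  15  11  10  10   8   7   9   9  10  13  12  13  12  14  15
258  10  11   9  14  16  18  14  12   9   9   8   9   9   9  10  11  12  12  15  19  21  23  25  26  22  21  20  19
259   7   7   7   5   5   8  10   9  11  11  14  17  18  21  22  23  25  23  23  28  32  35  34  35  31  22  20  21
260   7   9   6   5   7  15  22  23  24  24  23  27  29  28  29  31  29  27  24  26  34  37  38  39  34  25  20  20
261   7   7   6   7  12  25  31  32  30  29  29  31  30  29  27  28  29  25  20  24  32  34  36  37  34  27  20  19
262   7   7   7   8  14  24  28  29  30  28  28  28  25  23  21  20  22  19  17  20  27  29  29  30  28  24  20  20
263   8   8  10  10  13  17  22  23  23  21  20  19  19  18  17  16  16  16  16  19  23  23  23  23  22  20  20  20
264   8   7   8  10  12  15  16  17  17  18  18  18
[... 4187 characters left out ...]
   8   1   1   2  14  30  38
218  36  28   1   2   1   3   5   8  10  10  10  10  10   8   4   2   1  12  28  37
219  36  25   1   2   1   1   4   8   9  10  11  10   8   8   3   1   2  10  25  37
220  38  23   4   1   2   1   4   9  10  10  10  12  10   9   2   1   2   6  22  37
221  38  22   9   1   2   1   3   9  12  13  14  14   9  15  15  14  14  13  14  31
222  31  24  20  10  10  10  11  13  13  17  17  16  14  17  18  17  18  16   9  24
223  25  25  25  22  22  22  20  15  12  18  17  17  17  17  18  18  18  17   7  16
224  24  26  26  25  26  25  24  16  10  15  14  14  14  14  13  13  12  10   6   6
225  26  25  26  25  25  23  16  10   7   9   7   7   8   7   6   6   5   4   3   3
```

Call:
play_rows(claw=[-1, -1, -1, -1, -1], xyz=[[0, 0.2, -0.15], [0, 0.45, -0.33], [0.7, 0.45, -0.33], [1.4, 0.45, -0.33], [1.4, 0.45, -0.33]], delta_rot=[[0, 0, 0], [0, 0, 0], [0, 0, 0], [0, 0, 0], [0, 0, 0]])

```text
clock: 6.82
tcp_pos: [0.5201, 0.1334, 0.1216]
eef_rot: [[-0.002, -0.17, 0.986], [-0.001, 0.986, 0.17], [-1.0, -0.001, -0.002]]
force: [0.5, 0.2, -1.4]
opening: 0.0211
```

```bash
cat > z.py <<'E'
from h import *
def zoom(im,b,sc,al,out,pts=()):
    c=cv2.resize(im[b[1]:b[3],b[0]:b[2]],None,fx=sc,fy=sc,interpolation=cv2.INTER_NEAREST)
    c=cv2.convertScaleAbs(c,alpha=al)
    for x in range(b[0]//5*5+5,b[2],5): cv2.putText(c,str(x),(int((x-b[0])*sc),8),0,.35,(0,255,0),1)
    for y in range(b[1]//5*5+5,b[3],5): cv2.putText(c,str(y),(0,int((y-b[1]+.7)*sc)),0,.35,(0,255,0),1)
    for u in pts: cv2.circle(c,tuple(int(round(v)) for v in (u-np.array([b[0]-.5,b[1]-.5]))*sc),2,(0,0,255),-1)
    cv2.imwrite(out,c)
E
python3 - <<'E'
from z import *
s=state();im=capture('side');cv2.imwrite('pics/side6.png',im)
zoom(im,(290,190,335,235),13,1.4,'pics/z7.png')
g=im.mean(-1).astype(int)
for r in range(202,222): print(r,g[r,300:322].tolist())
E
```

```text
clk 6.83 tcp [520.13 133.39 121.63] F [ 0.51  0.17 -1.42] T [-0.015  0.022  0.019] op 21.1 jaw ang 99.76 tilt [-0.0019 -0.001  -1.    ]
202 [136, 136, 123, 58, 24, 25, 25, 25, 25, 25, 25, 24, 26, 26, 28, 35, 35, 35, 37, 70, 123, 135]
203 [137, 137, 126, 71, 26, 25, 26, 27, 26, 26, 26, 27, 25, 26, 27, 28, 33, 46, 47, 68, 114, 135]
204 [138, 137, 131, 106, 65, 65, 62, 53, 58, 70, 69, 69, 73, 88, 102, 111, 112, 115, 115, 116, 128, 135]
205 [137, 135, 134, 130, 118, 117, 113, 96, 91, 99, 99, 98, 100, 109, 124, 136, 136, 136, 136, 136, 136, 137]
206 [135, 135, 134, 128, 129, 126, 119, 114, 111, 106, 106, 99, 101, 106, 105, 105, 112, 134, 135, 136, 136, 137]
207 [135, 124, 105, 100, 100, 98, 99, 116, 115, 95, 91, 88, 96, 103, 90, 80, 89, 122, 135, 137, 137, 138]
208 [134, 111, 80, 80, 80, 80, 90, 117, 113, 88, 79, 86, 104, 110, 89, 80, 81, 101, 136, 138, 138, 138]
209 [131, 106, 72, 79, 80, 79, 90, 116, 114, 87, 79, 87, 113, 114, 88, 79, 75, 87, 123, 137, 136, 134]
210 [131, 104, 67, 79, 76, 76, 88, 117, 113, 81, 72, 83, 111, 112, 77, 63, 61, 74, 108, 136, 133, 131]
211 [130, 103, 57, 65, 
[... 434 characters left out ...]
, 109, 114, 99, 106, 110, 60, 50, 50, 50, 81, 133, 147, 147, 147]
216 [138, 108, 50, 55, 55, 66, 99, 118, 117, 134, 151, 140, 104, 70, 49, 49, 51, 93, 161, 184, 185, 183]
217 [187, 142, 49, 56, 55, 64, 95, 121, 126, 138, 143, 136, 111, 87, 51, 53, 53, 96, 171, 198, 198, 191]
218 [209, 159, 50, 55, 55, 60, 81, 110, 124, 125, 122, 126, 119, 107, 69, 51, 53, 89, 162, 198, 195, 171]
219 [206, 140, 50, 55, 55, 57, 71, 103, 119, 120, 121, 117, 107, 112, 69, 47, 51, 83, 156, 200, 199, 179]
220 [203, 127, 62, 55, 55, 55, 68, 103, 120, 120, 115, 112, 98, 105, 60, 47, 61, 80, 137, 201, 200, 196]
221 [203, 129, 81, 55, 55, 55, 68, 102, 118, 120, 111, 118, 124, 107, 94, 92, 115, 146, 109, 177, 199, 198]
```

View pics/z7.png

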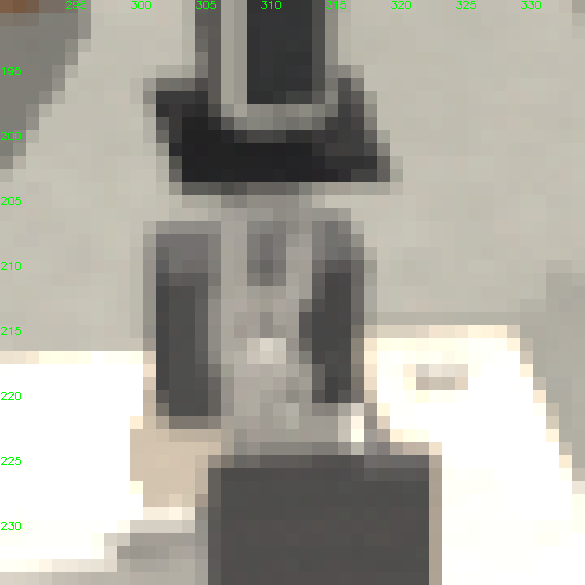

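Call:
play_rows(claw=[-1, -1, -1, -1, -1, -1], xyz=[[0.3, 0, 0], [0.5, 0, 0], [0.7, 0, 0], [0.85, 0, 0], [1.0, 0, 0], [1.1, 0, 0]], delta_rot=[[0, 0, 0], [0, 0, 0], [0, 0, 0], [0, 0, 0], [0, 0, 0], [0, 0, 0]])

```text
clock: 7.62
tcp_pos: [0.5207, 0.1337, 0.1115]
eef_rot: [[-0.0, -0.17, 0.986], [0.0, 0.986, 0.17], [-1.0, 0.0, -0.0]]
force: [-0.3, -0.3, -0.9]
opening: 0.021
```

Run:
```python
from z import *
s=state();im=capture('side');cv2.imwrite('pics/side7.png',im)
zoom(im,(290,190,335,235),13,1.4,'pics/z8.png')
```

```text
clk 7.62 tcp [520.69 133.67 111.54] F [-0.35 -0.3  -0.87] T [0.027 0.005 0.037] op 21.0 jaw ang 99.77 tilt [-0.  0. -1.]
```

View pics/z8.png

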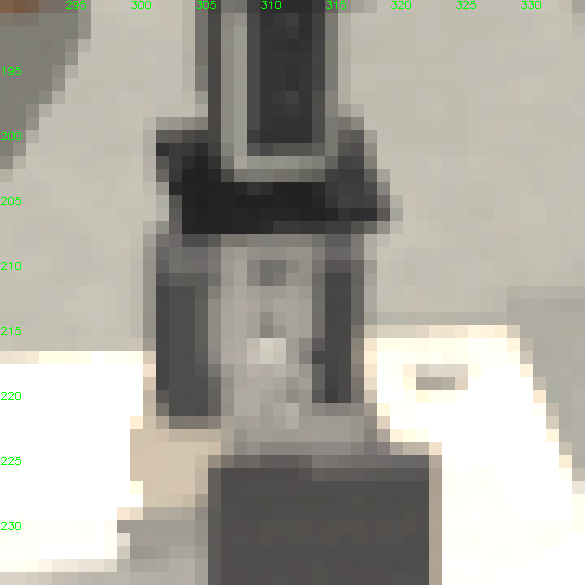

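Call:
play_rows(claw=[-1, -1, -1, -1, -1, -1, -1, -1], xyz=[[0.15, 0, 0], [0.3, 0, 0], [0.5, 0, 0], [0.7, 0, 0], [0.9, 0, 0], [1.2, 0, 0], [1.5, 0, 0], [1.6, 0, 0]], delta_rot=[[0, 0, 0], [0, 0, 0], [0, 0, 0], [0, 0, 0], [0, 0, 0], [0, 0, 0], [0, 0, 0], [0, 0, 0]])

```text
clock: 8.68
tcp_pos: [0.5205, 0.1336, 0.0953]
eef_rot: [[-0.0, -0.17, 0.986], [-0.0, 0.986, 0.17], [-1.0, -0.0, -0.001]]
force: [0.4, -0.5, -1.0]
opening: 0.0216
```

Run:
```python
from z import *
s=state();im=capture('side');cv2.imwrite('pics/side8.png',im)
zoom(im,(290,190,335,235),13,1.4,'pics/z9.png')
for i in range(4):
    print(arm.state()['force'])
```

```text
clk 8.68 tcp [520.55 133.58  95.29] F [ 0.4  -0.52 -1.04] T [0.009 0.033 0.054] op 21.6 jaw ang 99.76 tilt [-5.e-04 -3.e-04 -1.e+00]
[-0.44031104  0.17451164 -1.5151061 ]
[-0.44031104  0.17451164 -1.5151061 ]
[-0.44031104  0.17451164 -1.5151061 ]
[-0.44031104  0.17451164 -1.5151061 ]
```

View pics/z9.png

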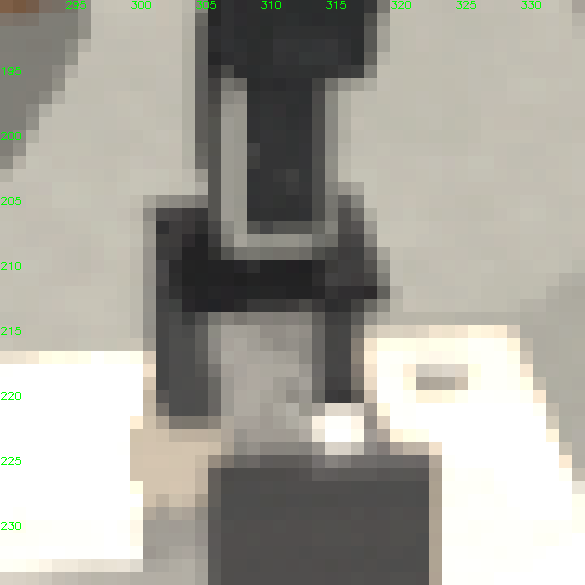

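Call:
play_rows(claw=[-1, -1, -1, -1], xyz=[[0, -0.05, 0], [0, -0.1, 0], [0, -0.15, 0], [0, -0.15, 0]], delta_rot=[[0, 0, 0], [0, 0, 0], [0, 0, 0], [0, 0, 0]], grip_force=100)

```text
clock: 9.22
tcp_pos: [0.5209, 0.1321, 0.0956]
eef_rot: [[0.0, -0.17, 0.986], [0.0, 0.986, 0.17], [-1.0, 0.0, 0.0]]
force: [0.3, -0.1, -0.9]
opening: 0.0209
```

Call:
play_rows(claw=[-1, -1, -1], xyz=[[0, -0.05, 0], [0, -0.1, 0], [0, -0.1, 0]], delta_rot=[[0, 0, 0], [0, 0, 0], [0, 0, 0]])

```text
clock: 9.6
tcp_pos: [0.5211, 0.1312, 0.0956]
eef_rot: [[0.0, -0.17, 0.986], [-0.0, 0.986, 0.17], [-1.0, -0.0, 0.0]]
force: [0.1, 0.4, -1.2]
opening: 0.0209
```

Call:
play_rows(claw=[-1, -1, -1], xyz=[[0, -0.05, 0], [0, -0.1, 0], [0, -0.1, 0]], delta_rot=[[0, 0, 0], [0, 0, 0], [0, 0, 0]])

```text
clock: 9.98
tcp_pos: [0.5213, 0.1302, 0.0956]
eef_rot: [[0.0, -0.17, 0.986], [0.0, 0.986, 0.17], [-1.0, 0.0, 0.0]]
force: [0.8, 0.3, -0.3]
opening: 0.0206
```

Call:
play_rows(claw=[-1, -1, -1], xyz=[[0, -0.05, 0], [0, -0.1, 0], [0, -0.1, 0]], delta_rot=[[0, 0, 0], [0, 0, 0], [0, 0, 0]])

```text
clock: 10.35
tcp_pos: [0.5215, 0.1293, 0.0956]
eef_rot: [[0.0, -0.17, 0.986], [0.0, 0.986, 0.17], [-1.0, 0.0, 0.0]]
force: [1.1, 0.4, -0.5]
opening: 0.0209
```

Call:
play_rows(claw=[-1, -1, -1], xyz=[[0, -0.05, 0], [0, -0.1, 0], [0, -0.1, 0]], delta_rot=[[0, 0, 0], [0, 0, 0], [0, 0, 0]])

```text
clock: 10.72
tcp_pos: [0.5217, 0.1285, 0.0956]
eef_rot: [[0.0, -0.17, 0.986], [0.0, 0.986, 0.17], [-1.0, 0.0, 0.0]]
force: [0.4, 3.1, -0.4]
opening: 0.021
```

Call:
play_rows(claw=[-1, -1, -1], xyz=[[0, -0.05, 0], [0, -0.1, 0], [0, -0.1, 0]], delta_rot=[[0, 0, 0], [0, 0, 0], [0, 0, 0]])

```text
clock: 11.1
tcp_pos: [0.5219, 0.1273, 0.0956]
eef_rot: [[0.0, -0.17, 0.986], [0.0, 0.986, 0.17], [-1.0, 0.0, 0.0]]
force: [-0.9, 2.1, -0.7]
opening: 0.0206
```

Call:
play_rows(claw=[-1, -1, -1], xyz=[[0, -0.05, 0], [0, -0.1, 0], [0, -0.1, 0]], delta_rot=[[0, 0, 0], [0, 0, 0], [0, 0, 0]])

```text
clock: 11.48
tcp_pos: [0.522, 0.1263, 0.0956]
eef_rot: [[0.0, -0.17, 0.986], [0.0, 0.986, 0.17], [-1.0, 0.0, 0.0]]
force: [-0.1, 2.3, -1.0]
opening: 0.0212
```

Call:
play_rows(claw=[-1, -1, -1], xyz=[[0, -0.05, 0], [0, -0.1, 0], [0, -0.1, 0]], delta_rot=[[0, 0, 0], [0, 0, 0], [0, 0, 0]])

```text
clock: 11.85
tcp_pos: [0.5222, 0.1253, 0.0956]
eef_rot: [[0.0, -0.17, 0.986], [0.0, 0.986, 0.17], [-1.0, 0.0, 0.0]]
force: [-0.2, 1.8, -1.4]
opening: 0.0209
```

Run:
```python
from z import *
s=state();im=capture('side');cv2.imwrite('pics/side9.png',im)
zoom(im,(290,190,335,235),13,1.4,'pics/z10.png')
im=capture('top');cv2.imwrite('pics/top9.png',im)
state()
```

```text
clk 11.85 tcp [522.18 125.33  95.64] F [-0.15  1.8  -1.36] T [ 0.795  0.058 -0.014] op 20.9 jaw ang 99.77 tilt [ 1.e-04  1.e-04 -1.e+00]
clk 11.95 tcp [522.2  125.32  95.64] F [-0.59  1.76 -0.36] T [ 0.794  0.057 -0.044] op 20.9 jaw ang 99.77 tilt [ 2.e-04  1.e-04 -1.e+00]
```

View pics/z10.png

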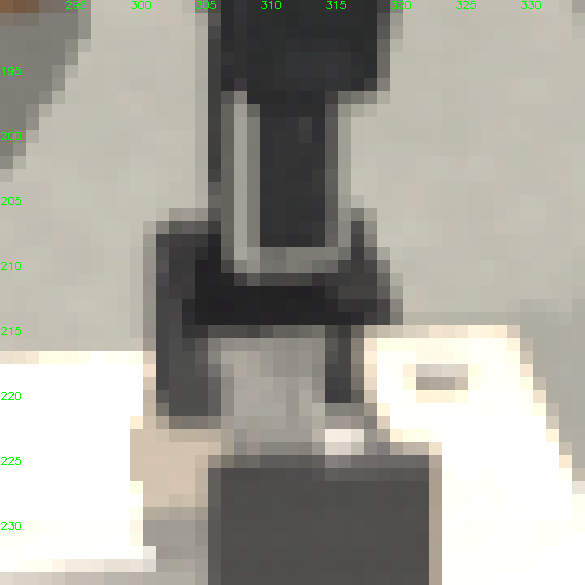

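Call:
play_rows(claw=[-1, -1], xyz=[[0, -0.05, 0], [0, -0.05, 0]], delta_rot=[[0, 0, 0], [0, 0, 0]])

```text
clock: 12.2
tcp_pos: [0.5223, 0.1248, 0.0956]
eef_rot: [[0.0, -0.17, 0.986], [0.0, 0.986, 0.17], [-1.0, 0.0, 0.0]]
force: [-0.6, 2.4, 0.1]
opening: 0.0209
```

Call:
play_rows(claw=[-1, -1], xyz=[[0, -0.05, 0], [0, -0.05, 0]], delta_rot=[[0, 0, 0], [0, 0, 0]])

```text
clock: 12.45
tcp_pos: [0.5223, 0.1243, 0.0956]
eef_rot: [[0.0, -0.17, 0.986], [0.0, 0.986, 0.17], [-1.0, 0.0, 0.0]]
force: [0.8, 2.9, -0.0]
opening: 0.0209
```

```bash
python3 -c "
from h import *
state()"
```

```text
clk 12.45 tcp [522.32 124.32  95.62] F [ 0.78  2.88 -0.03] T [ 0.84  -0.035 -0.017] op 20.9 jaw ang 99.77 tilt [ 0.  0. -1.]
```

Call:
play_rows(claw=[-1, -1], xyz=[[0, -0.05, 0], [0, -0.05, 0]], delta_rot=[[0, 0, 0], [0, 0, 0]])

```text
clock: 12.7
tcp_pos: [0.5224, 0.1238, 0.0956]
eef_rot: [[0.0, -0.17, 0.986], [0.0, 0.986, 0.17], [-1.0, 0.0, 0.0]]
force: [0.0, 3.5, -1.7]
opening: 0.0206
```

```bash
python3 -c "
from h import *
state()"
```

```text
clk 12.70 tcp [522.44 123.84  95.62] F [ 0.03  3.51 -1.67] T [ 0.823  0.    -0.013] op 20.6 jaw ang 99.76 tilt [ 1.e-04  1.e-04 -1.e+00]
```

Call:
play_rows(claw=[-1, -1], xyz=[[0, -0.05, 0], [0, -0.05, 0]], delta_rot=[[0, 0, 0], [0, 0, 0]])

```text
clock: 12.95
tcp_pos: [0.5225, 0.1233, 0.0956]
eef_rot: [[0.0, -0.17, 0.986], [0.0, 0.986, 0.17], [-1.0, 0.0, 0.0]]
force: [-0.0, 3.0, 0.0]
opening: 0.021
```

```bash
python3 -c "
from h import *
state()"
```

```text
clk 12.95 tcp [522.51 123.32  95.63] F [-0.01  2.99  0.05] T [ 0.829 -0.043  0.002] op 21.0 jaw ang 99.77 tilt [ 1.e-04  0.e+00 -1.e+00]
```

Call:
play_rows(claw=[-1, -1], xyz=[[0, -0.05, 0], [0, -0.05, 0]], delta_rot=[[0, 0, 0], [0, 0, 0]])

```text
clock: 13.2
tcp_pos: [0.5225, 0.1231, 0.0956]
eef_rot: [[0.0, -0.169, 0.986], [0.0, 0.986, 0.169], [-1.0, 0.0, 0.0]]
force: [-0.7, 3.5, -0.5]
opening: 0.0208
```

```bash
python3 -c "
from h import *
state()"
```

```text
clk 13.20 tcp [522.55 123.05  95.63] F [-0.67  3.52 -0.53] T [1.297 0.196 0.028] op 20.8 jaw ang 99.76 tilt [ 1.e-04  4.e-04 -1.e+00]
```

Call:
play_rows(claw=[-1, -1], xyz=[[0, -0.05, 0], [0, -0.05, 0]], delta_rot=[[0, 0, 0], [0, 0, 0]])

```text
clock: 13.45
tcp_pos: [0.5226, 0.1229, 0.0956]
eef_rot: [[0.0, -0.17, 0.986], [0.001, 0.986, 0.17], [-1.0, 0.001, 0.0]]
force: [-2.4, 4.9, 0.5]
opening: 0.0211
```

```bash
python3 -c "
from h import *
state()"
```

```text
clk 13.45 tcp [522.61 122.94  95.65] F [-2.38  4.91  0.48] T [ 1.928  0.454 -0.033] op 21.1 jaw ang 99.76 tilt [ 3.e-04  1.e-03 -1.e+00]
```

Call:
play_rows(claw=[-1, -1, -1], xyz=[[0, 0.1, 0], [0, 0.1, 0], [0, 0.1, 0]], delta_rot=[[0, 0, 0], [0, 0, 0], [0, 0, 0]])

```text
clock: 13.82
tcp_pos: [0.5225, 0.1232, 0.0956]
eef_rot: [[0.0, -0.17, 0.986], [-0.0, 0.986, 0.17], [-1.0, -0.0, 0.0]]
force: [0.0, 2.4, -0.9]
opening: 0.0207
```

```bash
python3 -c "
from h import *
state()"
```

```text
clk 13.82 tcp [522.53 123.19  95.63] F [ 0.05  2.36 -0.91] T [ 0.881 -0.011 -0.029] op 20.7 jaw ang 99.76 tilt [ 0.e+00 -2.e-04 -1.e+00]
```

Call:
play_rows(claw=[-1, -1, -1, -1], xyz=[[0, 0, -0.05], [0, 0, -0.1], [0, 0, -0.15], [0, 0, -0.15]], delta_rot=[[0, 0, 0], [0, 0, 0], [0, 0, 0], [0, 0, 0]])

```text
clock: 14.32
tcp_pos: [0.521, 0.1231, 0.0957]
eef_rot: [[0.0, -0.17, 0.985], [-0.0, 0.985, 0.17], [-1.0, -0.0, 0.0]]
force: [-0.4, 3.7, -0.7]
opening: 0.0209
```

```bash
python3 -c "
from h import *
state()"
```

```text
clk 14.32 tcp [520.96 123.07  95.65] F [-0.41  3.73 -0.71] T [ 0.866 -0.058 -0.019] op 20.9 jaw ang 99.77 tilt [ 0. -0. -1.]
```

Call:
play_rows(claw=[-1, -1, -1, -1], xyz=[[0, 0, -0.05], [0, 0, -0.1], [0, 0, -0.15], [0, 0, -0.15]], delta_rot=[[0, 0, 0], [0, 0, 0], [0, 0, 0], [0, 0, 0]])

```text
clock: 14.82
tcp_pos: [0.5196, 0.1229, 0.0956]
eef_rot: [[0.0, -0.17, 0.985], [0.0, 0.985, 0.17], [-1.0, 0.0, 0.0]]
force: [1.0, 2.5, -1.4]
opening: 0.0208
```

```bash
python3 -c "
from h import *
state()"
```

```text
clk 14.82 tcp [519.57 122.87  95.62] F [ 1.    2.49 -1.43] T [ 0.93  -0.307  0.034] op 20.8 jaw ang 99.77 tilt [ 2.e-04  1.e-04 -1.e+00]
```

Call:
play_rows(claw=[-1, -1, -1, -1], xyz=[[0, 0, -0.05], [0, 0, -0.1], [0, 0, -0.15], [0, 0, -0.15]], delta_rot=[[0, 0, 0], [0, 0, 0], [0, 0, 0], [0, 0, 0]])

```text
clock: 15.32
tcp_pos: [0.518, 0.1226, 0.0956]
eef_rot: [[0.0, -0.17, 0.985], [-0.0, 0.985, 0.17], [-1.0, -0.0, 0.0]]
force: [1.0, 3.1, 0.5]
opening: 0.0211
```

```bash
python3 -c "
from h import *
state()"
```

```text
clk 15.32 tcp [518.   122.55  95.65] F [1.04 3.1  0.53] T [ 0.915 -0.338  0.008] op 21.1 jaw ang 99.77 tilt [ 0. -0. -1.]
```

Call:
play_rows(claw=[-1, -1, -1, -1, -1], xyz=[[0, 0, -0.08], [0, 0, -0.18], [0, 0, -0.3], [0, 0, -0.4], [0, 0, -0.5]], delta_rot=[[0, 0, 0], [0, 0, 0], [0, 0, 0], [0, 0, 0], [0, 0, 0]])

```text
clock: 15.95
tcp_pos: [0.513, 0.1217, 0.0956]
eef_rot: [[0.0, -0.17, 0.986], [0.0, 0.986, 0.17], [-1.0, 0.0, 0.0]]
force: [1.1, 3.5, -1.0]
opening: 0.021
```

Run:
```python
from z import *
state();im=capture('side');cv2.imwrite('pics/side11.png',im)
zoom(im,(225,185,345,265),6.5,1.2,'pics/z11.png');state()
```

```text
clk 15.95 tcp [513.04 121.71  95.62] F [ 1.12  3.55 -1.  ] T [ 0.929 -0.323  0.004] op 21.0 jaw ang 99.77 tilt [ 0.  0. -1.]
clk 16.00 tcp [512.93 121.66  95.64] F [ 1.72  2.89 -2.37] T [ 0.943 -0.366  0.03 ] op 20.7 jaw ang 99.77 tilt [-1.e-04 -0.e+00 -1.e+00]
```

View pics/z11.png

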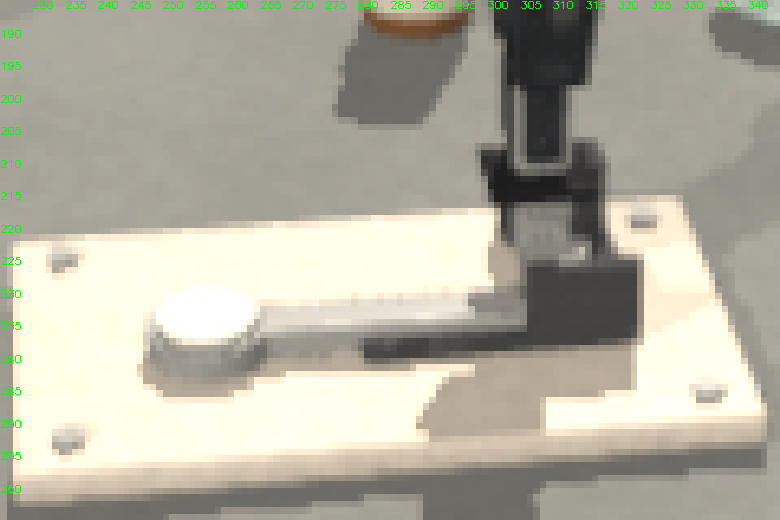

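Call:
play_rows(claw=[-1, -1, -1, -1, -1, -1, -1, -1], xyz=[[0, 0, -0.2], [0, 0, -0.4], [0, 0, -0.7], [0, 0, -1.0], [0, 0, -1.3], [0, 0, -1.6], [0, 0, -1.9], [0, 0, -2.0]], delta_rot=[[0, 0, 0], [0, 0, 0], [0, 0, 0], [0, 0, 0], [0, 0, 0], [0, 0, 0], [0, 0, 0], [0, 0, 0]])

```text
clock: 17.0
tcp_pos: [0.4932, 0.1183, 0.0957]
eef_rot: [[-0.0, -0.17, 0.985], [-0.0, 0.985, 0.17], [-1.0, -0.0, -0.0]]
force: [0.9, 3.1, -1.3]
opening: 0.0208
```

```bash
python3 -c "
from h import *
state()"
```

```text
clk 17.00 tcp [493.19 118.28  95.67] F [ 0.87  3.07 -1.26] T [ 0.932 -0.351  0.081] op 20.8 jaw ang 99.77 tilt [-0. -0. -1.]
```

Call:
play_rows(claw=[-1, -1, -1, -1, -1, -1, -1, -1, -1, -1], xyz=[[0, 0, -0.3], [0, 0, -0.6], [0, 0, -1.0], [0, 0, -1.4], [0, 0, -1.8], [0, 0, -2.2], [0, 0, -2.6], [0, 0, -3.0], [0, 0, -3.3], [0, 0, -3.3]], delta_rot=[[0, 0, 0], [0, 0, 0], [0, 0, 0], [0, 0, 0], [0, 0, 0], [0, 0, 0], [0, 0, 0], [0, 0, 0], [0, 0, 0], [0, 0, 0]])

```text
clock: 18.25
tcp_pos: [0.4604, 0.1125, 0.0956]
eef_rot: [[-0.001, -0.17, 0.986], [-0.0, 0.986, 0.17], [-1.0, -0.0, -0.001]]
force: [-0.1, 2.6, 0.1]
opening: 0.0207
```

Run:
```python
from z import *
state();im=capture('side');cv2.imwrite('pics/side12.png',im)
zoom(im,(215,185,345,265),6.1,1.2,'pics/z12.png');state()
```

```text
clk 18.25 tcp [460.35 112.52  95.58] F [-0.12  2.63  0.15] T [ 0.855 -0.083 -0.045] op 20.7 jaw ang 99.76 tilt [-9.e-04 -4.e-04 -1.e+00]
clk 18.30 tcp [460.4  112.51  95.55] F [0.4  2.58 0.87] T [ 0.911 -0.044  0.018] op 20.8 jaw ang 99.76 tilt [-1.e-03 -5.e-04 -1.e+00]
```

View pics/z12.png

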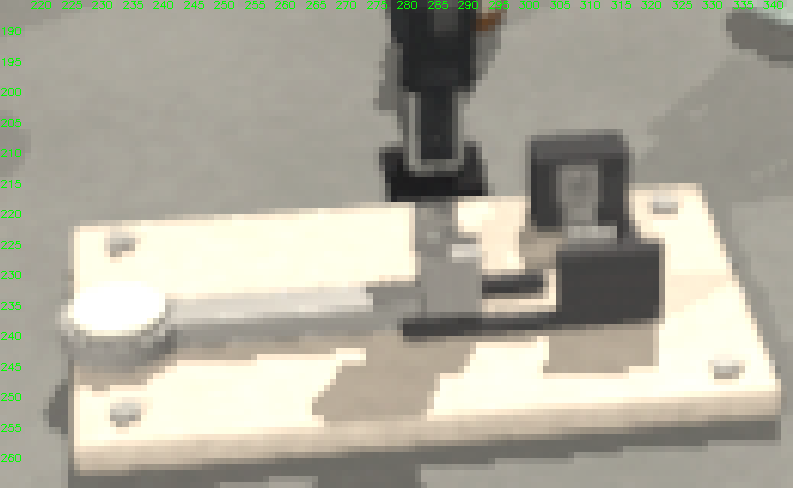

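Call:
play_rows(claw=[-1, -1, -1, -1, -1, -1, -1, -1, -1, -1], xyz=[[0, 0, 0.08], [0, 0, 0.14], [0, 0.1, 0.14], [0, 0.2, 0.14], [0, 0.35, 0.14], [0, 0.5, 0.14], [0, 0.65, 0.14], [0, 0.8, 0.14], [0, 0.9, 0.14], [0, 0.9, 0.14]], delta_rot=[[0, 0, 0], [0, 0, 0], [0, 0, 0], [0, 0, 0], [0, 0, 0], [0, 0, 0], [0, 0, 0], [0, 0, 0], [0, 0, 0], [0, 0, 0]])

```text
clock: 19.55
tcp_pos: [0.4607, 0.1218, 0.0956]
eef_rot: [[-0.0, -0.17, 0.985], [-0.0, 0.985, 0.17], [-1.0, -0.0, -0.0]]
force: [-0.1, -0.5, -0.7]
opening: 0.0209
```

Run:
```python
from z import *
state();im=capture('side');cv2.imwrite('pics/side13.png',im)
zoom(im,(265,185,325,245),10,1.2,'pics/z13.png')
```

```text
clk 19.55 tcp [460.74 121.81  95.64] F [-0.1  -0.54 -0.7 ] T [-0.005 -0.007  0.014] op 20.9 jaw ang 99.77 tilt [-0.e+00 -1.e-04 -1.e+00]
```

View pics/z13.png

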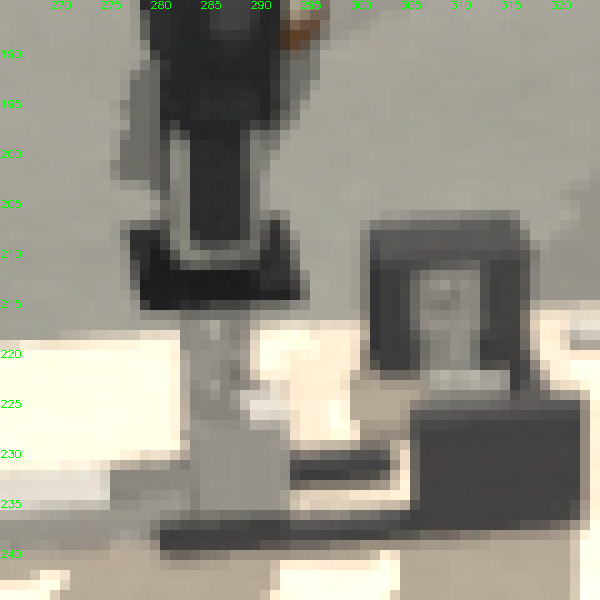

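Contact is gone (torque about 0). Raise the tool straight up, gently at first.

Call:
play_rows(claw=[-1, -1, -1, -1, -1, -1, -1, -1, -1], xyz=[[-0.2, 0, 0], [-0.5, 0, 0], [-1, 0, 0], [-1.7, 0, 0], [-2.8, 0, 0], [-4.5, 0, 0], [-7, 0, 0], [-9.2, 0, 0], [-9.2, 0, 0]], delta_rot=[[0, 0, 0], [0, 0, 0], [0, 0, 0], [0, 0, 0], [0, 0, 0], [0, 0, 0], [0, 0, 0], [0, 0, 0], [0, 0, 0]])

```text
clock: 20.72
tcp_pos: [0.4617, 0.1224, 0.1898]
eef_rot: [[0.004, -0.17, 0.985], [0.003, 0.985, 0.17], [-1.0, 0.002, 0.005]]
force: [-0.2, 0.5, -0.2]
opening: 0.0209
```

Run:
```python
from z import *
state();im=capture('side');cv2.imwrite('pics/side14.png',im)
zoom(im,(205,150,345,265),5.2,1.2,'pics/z14.png')
delta([.5231,-.2200,.187],75)
```

```text
clk 20.73 tcp [461.71 122.44 189.81] F [-0.23  0.49 -0.25] T [-0.013  0.022 -0.   ] op 20.9 jaw ang 99.78 tilt [ 0.0044  0.0027 -1.    ]
xyz cm [  0.1  -34.76   0.34] rot [24.75  0.09 -0.09]
```

View pics/z14.png

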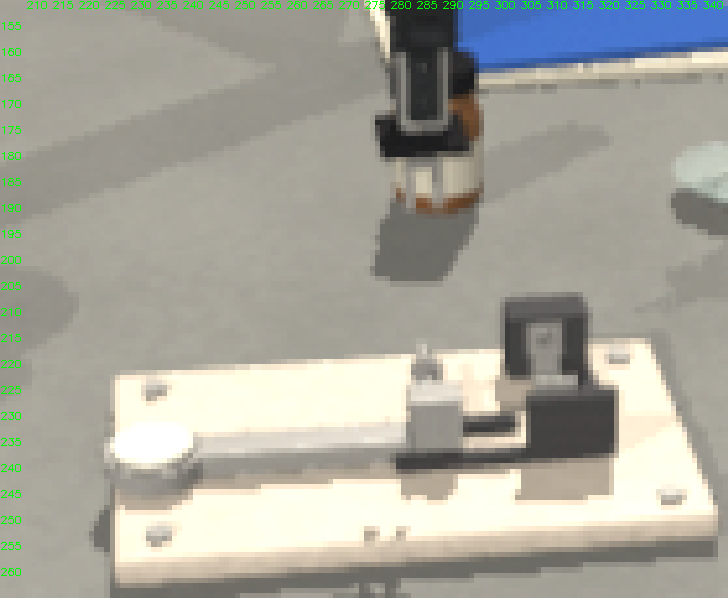

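Call:
play_rows(claw=[-1, -1, -1, -1, -1, -1, -1, -1, -1, -1], xyz=[[0, -3, 0], [0, -7, 0.1], [0, -11, 0.1], [0, -15, 0.2], [0, -19, 0.2], [0, -23, 0.3], [0, -27, 0.3], [0, -31, 0.3], [0, -34, 0.34], [0, -34.76, 0.34]], delta_rot=[[2, 0, 0], [4, 0, 0], [7, 0, 0], [10, 0, 0], [13, 0, 0], [16, 0, 0], [19, 0, 0], [22, 0, 0], [24, 0, 0], [24.75, 0, 0]])

```text
clock: 22.02
tcp_pos: [0.5224, -0.2215, 0.1859]
eef_rot: [[-0.003, 0.261, 0.965], [0.001, 0.965, -0.261], [-1.0, -0.0, -0.003]]
force: [-0.7, 0.6, -1.0]
opening: 0.0209
```

Call:
play_rows(claw=[-1, -1, -1], xyz=[[0, 0, 0], [0, 0, 0], [0, 0, 0]], delta_rot=[[0, 0, 0], [0, 0, 0], [0, 0, 0]])

```text
clock: 22.4
tcp_pos: [0.523, -0.2193, 0.1877]
eef_rot: [[-0.0, 0.257, 0.966], [0.0, 0.966, -0.257], [-1.0, 0.0, -0.0]]
force: [0.1, 0.4, -0.7]
opening: 0.0207
```

Run:
```python
from z import *
state();im=capture('side');cv2.imwrite('pics/side15.png',im)
crop(im,250,170,370,320,5,'pics/c15.png')
delta([.5231,-.2200,.087],75)
a=cv2.imread('pics/side4.png').astype(int)
for n,i in(('then',a),('now',im.astype(int))):
    g=i.mean(-1).astype(int); print(n); 
    for r in(262,266,270,273,275): print(r,g[r,294:326].tolist())
```

```text
clk 22.40 tcp [ 522.97 -219.26  187.69] F [ 0.12  0.39 -0.67] T [0.032 0.008 0.013] op 20.7 jaw ang 75.10 tilt [-0.e+00  1.e-04 -1.e+00]
xyz cm [10.08 -0.06  0.02] rot [ 0.09  0.01 -0.01]
then
262 [132, 124, 83, 43, 45, 47, 49, 50, 45, 25, 24, 24, 26, 24, 25, 23, 25, 24, 23, 23, 23, 23, 33, 52, 53, 53, 49, 71, 122, 130, 130, 130]
266 [134, 133, 133, 132, 131, 129, 121, 119, 113, 109, 108, 91, 68, 66, 54, 38, 38, 28, 26, 27, 29, 30, 28, 26, 26, 63, 116, 129, 129, 131, 133, 132]
270 [132, 133, 134, 134, 133, 132, 132, 131, 132, 133, 134, 130, 125, 122, 119, 130, 131, 131, 130, 125, 122, 116, 128, 134, 132, 130, 129, 130, 130, 130, 130, 131]
273 [129, 131, 132, 132, 131, 132, 133, 133, 131, 130, 130, 128, 125, 120, 111, 134, 136, 133, 130, 125, 122, 118, 132, 132, 133, 133, 132, 132, 133, 133, 132, 133]
275 [134, 135, 133, 133, 134, 132, 131, 132, 133, 134, 133, 130, 125, 120, 112, 135, 135, 133, 131, 126, 119, 109, 133, 132, 133, 133, 131, 132, 131, 131, 133, 135]
now
262 [132, 122, 63, 39, 40, 40, 43, 45, 43, 24, 26, 25, 23, 24, 25, 25, 24, 24, 24, 24, 25, 25, 33, 53, 53, 52, 44, 76, 129, 129, 130, 130]
266 [133, 133, 133, 133, 131, 132, 132, 131, 128, 121, 120, 110, 105, 101, 87, 75, 75, 51, 39, 38, 27, 27, 28, 28, 33, 71, 123, 129, 129, 131, 133, 133]
270 [132, 134, 134, 133, 133, 132, 132, 132, 133, 134, 134, 130, 125, 119, 110, 130, 131, 131, 130, 125, 120, 110, 132, 134, 132, 131, 130, 130, 130, 130, 131, 131]
273 [130, 131, 131, 132, 132, 131, 133, 133, 131, 130, 130, 128, 125, 120, 112, 135, 136, 133, 129, 125, 120, 109, 132, 133, 133, 133, 133, 133, 133, 133, 133, 132]
275 [135, 135, 134, 134, 134, 132, 131, 132, 134, 134, 133, 131, 127, 124, 125, 136, 135, 133, 131, 125, 119, 109, 133, 132, 133, 133, 132, 132, 131, 132, 134, 135]
```

View pics/c15.png

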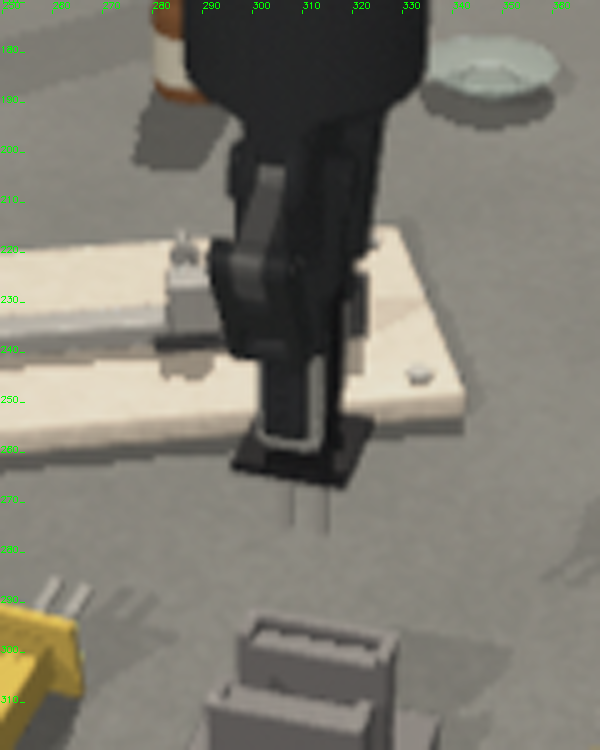

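Call:
play_rows(claw=[-1, -1, -1, -1, -1, -1, -1, -1, -1, -1], xyz=[[1, -0.06, 0], [2.5, -0.06, 0], [4, -0.06, 0], [5.5, -0.06, 0], [7, -0.06, 0], [8, -0.06, 0], [8.8, -0.06, 0], [9.4, -0.06, 0], [9.6, -0.06, 0], [9.6, -0.06, 0]], delta_rot=[[0, 0, 0], [0, 0, 0], [0, 0, 0], [0, 0, 0], [0, 0, 0], [0, 0, 0], [0, 0, 0], [0, 0, 0], [0, 0, 0], [0, 0, 0]])

```text
clock: 23.7
tcp_pos: [0.523, -0.2208, 0.0918]
eef_rot: [[0.0, 0.258, 0.966], [-0.0, 0.966, -0.258], [-1.0, -0.0, 0.0]]
force: [0.4, 0.0, -0.5]
opening: 0.0211
```

Run:
```python
from z import *
state();im=capture('side');cv2.imwrite('pics/side16.png',im)
crop(im,270,230,350,345,6,'pics/c16.png')
```

```text
clk 23.70 tcp [ 523.03 -220.76   91.79] F [ 0.39  0.01 -0.5 ] T [0.018 0.061 0.03 ] op 21.1 jaw ang 75.02 tilt [ 4.e-04 -1.e-04 -1.e+00]
```

View pics/c16.png

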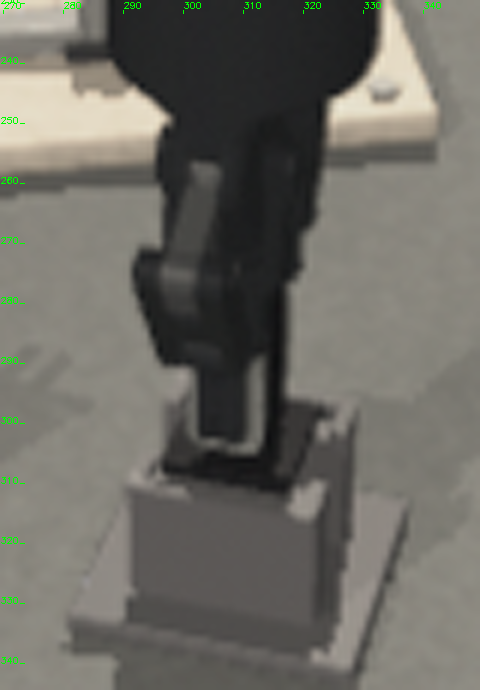

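Call:
play_rows(claw=[-1, -1, -1, -1], xyz=[[0.2, 0.06, 0], [0.35, 0.06, 0], [0.46, 0.06, 0], [0.46, 0.06, 0]], delta_rot=[[0, 0, 0], [0, 0, 0], [0, 0, 0], [0, 0, 0]])

```text
clock: 24.25
tcp_pos: [0.5231, -0.2201, 0.0872]
eef_rot: [[0.0, 0.258, 0.966], [-0.0, 0.966, -0.258], [-1.0, -0.0, 0.0]]
force: [-1.5, 0.2, 0.5]
opening: 0.021
```

```bash
python3 -c "
from h import *
state()"
```

```text
clk 24.25 tcp [ 523.11 -220.13   87.16] F [-1.49  0.19  0.46] T [0.06  0.163 0.019] op 21.0 jaw ang 75.02 tilt [ 1.e-04 -1.e-04 -1.e+00]
```

Call:
play_rows(claw=[-0.4, -0.3, -0.2, 0, 0.2, 0.5, 0.8, 1, 1, 1], xyz=[[0, 0, 0], [0, 0, 0], [0, 0, 0], [0, 0, 0], [0, 0, 0], [0, 0, 0], [0, 0, 0], [0, 0, 0], [0, 0, 0], [0, 0, 0]], delta_rot=[[0, 0, 0], [0, 0, 0], [0, 0, 0], [0, 0, 0], [0, 0, 0], [0, 0, 0], [0, 0, 0], [0, 0, 0], [0, 0, 0], [0, 0, 0]], grip_force=20)

```text
clock: 25.5
tcp_pos: [0.523, -0.2201, 0.087]
eef_rot: [[-0.0, 0.259, 0.966], [0.0, 0.966, -0.259], [-1.0, 0.0, -0.0]]
force: [-0.2, 0.1, 0.3]
opening: 0.0855
```

Run:
```python
from z import *
state();im=capture('side');cv2.imwrite('pics/side17.png',im)
crop(im,250,230,350,345,6,'pics/c17.png')
```

```text
clk 25.50 tcp [ 523.02 -220.14   86.99] F [-0.19  0.12  0.31] T [ 0.022 -0.029 -0.033] op 85.5 jaw ang 75.01 tilt [-0.  0. -1.]
```

View pics/c17.png

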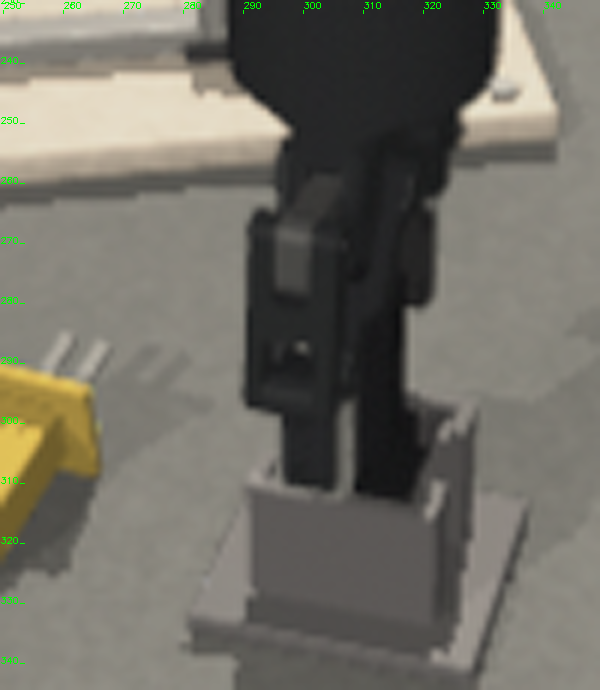

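Released. Withdraw straight up, then clear the cameras' view.

Call:
play_rows(claw=[1, 1, 1, 1, 1, 1, 1, 1], xyz=[[-0.5, 0, 0], [-2, 0, 0], [-5, 0, 0], [-9, 0, 0], [-13, 0, 0], [-16, 0, 0], [-18, 0, 0], [-18, 0, 0]], delta_rot=[[0, 0, 0], [0, 0, 0], [0, 0, 0], [0, 0, 0], [0, 0, 0], [0, 0, 0], [0, 0, 0], [0, 0, 0]])

```text
clock: 26.55
tcp_pos: [0.5238, -0.2203, 0.2699]
eef_rot: [[0.006, 0.258, 0.966], [-0.001, 0.966, -0.258], [-1.0, 0.0, 0.006]]
force: [0.0, -0.0, 0.6]
opening: 0.0854
```

Call:
play_rows(claw=[1, 1, 1, 1, 1, 1, 1, 1, 1, 1], xyz=[[0, -2, -2], [0, -5, -5], [0, -8, -8], [0, -11, -11], [0, -14, -14], [0, -17, -16], [0, -20, -18], [0, -23, -19], [0, -25, -20], [0, -25, -20]], delta_rot=[[0, 0, 0], [0, 0, 0], [0, 0, 0], [0, 0, 0], [0, 0, 0], [0, 0, 0], [0, 0, 0], [0, 0, 0], [0, 0, 0], [0, 0, 0]])

```text
clock: 27.8
tcp_pos: [0.264, -0.4102, 0.266]
eef_rot: [[-0.001, 0.261, 0.965], [0.001, 0.965, -0.261], [-1.0, 0.001, -0.002]]
force: [0.2, 0.2, -0.1]
opening: 0.0855
```

Run:
```python
from z import *
state()
for n in('side','top'):
    im=capture(n);cv2.imwrite(f'pics/{n}18.png',im)
    if n=='side': crop(im,200,180,400,350,4,'pics/c18.png')
```

```text
clk 27.80 tcp [ 264.02 -410.19  266.04] F [ 0.24  0.19 -0.07] T [ 0.068 -0.021  0.032] op 85.5 jaw ang 74.86 tilt [-0.0014  0.0015 -1.    ]
```

View pics/c18.png

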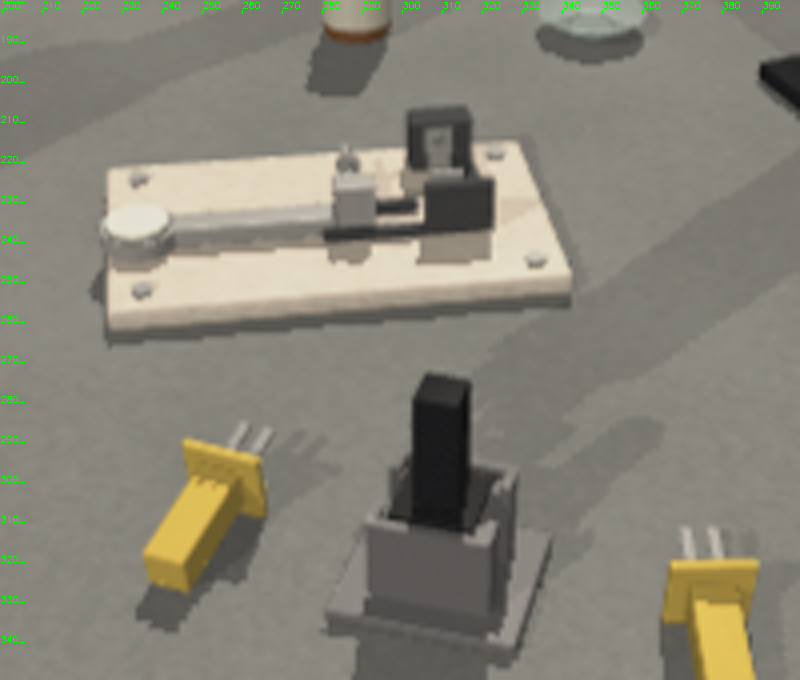

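View pics/top18.png

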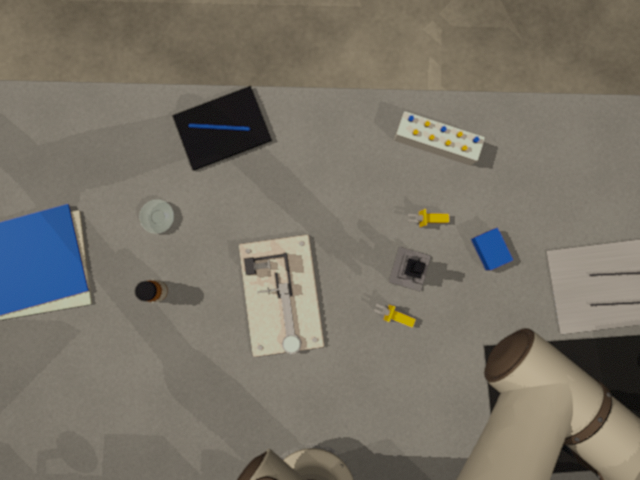

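```bash
python3 -c "
from h import *
t=cv2.imread('pics/top18.png')
print((onz('top',291.5,344,.032)-onz('top',287.1,317.8,.032))*1000)
print(arm.hand_in())"
```

```text
[-59.78539528 -12.3649564    0.        ]
the job is handed in; nothing more can be done
None
```

The job is handed in. The specimen arm is out of the clevis and the tool is back upright in its rest, released. The whole run took about 28 s.

- **Pressing:** I set the fork over the bar and pressed the collar about 5.5 mm until it met the hard stop. The wrist read about 5.5 N there, against about 3 N while pressing. I then eased off until the reading fell back to the pressing level.
- **Drawing:** The arm slid with about 1 N. By the top camera the disc moved about 61 mm, in the 35–100 mm range.
- **Last pictures:** The knuckle is clear of the clevis cheeks and the tool hangs in its rest as before. The jar, dish and slide box are where they were, and the gripper is open and well away from everything.

**Checks that disagreed:**
- The two cameras differed by 4–6 mm around the clevis, so I lined the fork up with the bar in x in the side view. In y I relied on the top view and the contact force; contact came within about 1 mm of where the top view put the collar.
- The two yellow look-alikes were standing in the first pictures and lying over in the next ones, taken after my first approach move. The arm had not knowingly come near them and the wrist showed no force. They had already fallen before I gripped the tool, but I cannot say for certain why.

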